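Put the dry eggs away in the egg drawer

ROBOT

A 6-joint arm with a two-finger parallel gripper is mounted at the origin on a cart in front of the work surface, level with it; the furniture and walls round the work are solid. World frame = base frame: x ahead of the robot, y to its left, z up, the work surface at z = 0. Lengths are in m, angles in rad, forces in N, time in s.
With the tool pointing down it reaches from about 0.375 to 0.975 m from the base axis. Payload 3.8 kg.
Tool frame: the origin (TCP) lies midway between the tips of the shut fingers; the grasp point (between the pads) lies grip_depth behind it (grip_depth is the distance from the TCP to the grasp point, in m); z points along the fingers, y is the direction in which the jaws open and shut (so a half turn about z gives the same grasp; the last joint's range is limited). The gripper opens to 88 mm and grips with 3 to 60 N. Pads are 18 mm wide; open, the fingers measure 123 mm over their backs; the gripper's body (75 mm by 187 mm) begins 45 mm behind the grasp point.
Start: joints at [-1.361, 0.264, 1.604, -0, 1.274, -0.037], TCP at [0.165, -0.655, 0.239] pointing down, gripper open.
Joint ranges: [-2.63, 2.63], [-0.94, 2.18], [0.31, 2.57], [-1.31, 4.45], [0, 2.66], [-2.55, 2.55]. Speed limits (rad/s): [2.57, 2.57, 3.14, 3.14, 3.14, 3.14].

INTERFACE

Orientations are given as a rotation vector (axis times angle).
In Python, from cell import read_state, grab_frame, sign_off, grip_depth gives the robot as it stands.
- The arm moves only by the tool arm_command, never from a script. Its argument "increments" is a list of rows, each an object of numbers: "tx", "ty", "tz": the shift along the tool's x, y, z in m; "roll": the turn about the tool's z in degrees. In form: [{"tx": .., "ty": .., "tz": .., "roll": ..}, ...]. A call has 1 to 5 rows; each row is the pose to reach, as a shift and turn from the pose commanded when the call began, along the tool's axes at that moment; what a row does not reach only later rows make up. A row lasts 1/10 s, in which the tool goes at most 50 mm and 8.59 degrees, less where a joint would pass 70% of its speed; a pose out of reach is approached as far as the arm can. A call with a gripper value outside its range is refused whole. "claw" is the opening, from 0 (shut) to 1 (fully open), set as the call begins (left out, the last holds). The fingers move at their own pace and stop on an object; "squeeze" is the grip in N (left out, the last holds). Time passes only in rows, so rows that repeat a pose let the fingers close. It gives the time, the measured TCP pose, the force and the opening at its end, in the units of the state.
- read_state(): the state, without advancing time (a new reading comes with each control period).
- grab_frame(name): name is "scene" or "top" or "wrist"; returns a dict with "image" (420x560x3 uint8, red, green, blue), "range_z" (420x560 float32, m along the optical axis (not along the pixel's ray), 0 where there is no reading), "fov_y" (degrees; the focal length in pixels is half the picture's height over the tangent of half this angle, whatever the lens; pixels are square), "cx", "cy" (the principal point, pixels), "k1" (the pictures are not rectified: a ray, as slopes to the right and down, at radius r is drawn at 1 + k1 r^2 times it, then the intrinsics apply), "rvec" (rotation vector, rad) and "tvec" (3), from world to camera coordinates, as OpenCV has them; the wrist camera has in their place "hand_eye" (4x4, takes a point from camera to tool coordinates, whose origin is the TCP and whose axes are the flange's). Camera axes: x right, y down, z forward; pixel columns grow to the right and rows downward; lengths in m; the calibration is good to about 2 mm. A picture is of the moment at which its call begins: read the wrist's pose just before it.
- sign_off(): hands the job in, once; it reports no verdict.
The state is a dict: "time": time; "joint_pos": joint angles; "qd": joint speeds; "joint_efforts": joint torques, N m; "ee_pos": TCP position; "tcp_rot": TCP orientation; "wrist_force": force on the tool from outside, world axes, zero at the start; "torque": the same for the moment, N m; "gripper_width": opening from 0.0 (shut) to 1.0 (fully open).
Only numpy, scipy, OpenCV 4.12 (cv2) and the standard library are available. Lean on these libraries where they do the work, as an engineer would, in place of code of your own. Each camera call takes 0.05 s, during which the arm holds its last target.

TASK

The washed eggs in the wire rack are dry. Pull the egg drawer out, move the old egg that is left in it to the egg cup for breakfast, seat every egg from the rack upright in a hollow of the drawer, pointed end down as they stand now, and then push the drawer fully home until its catch snaps in. The eggs are raw: hold them lightly and set them down gently, and leave the timer, shaker and spoon where they are.

Things in the scene. Friction and masses are not known exactly. Their poses are not given: they have to be found in the camera images.
- egg0: one of the washed, dry eggs that stand in the wire rack at the start (three to five of them are there, the others are absent): a brown hen's egg, 44 mm across and 58 mm tall, standing with its pointed end down; its origin is at half its height, z along the egg towards the blunt end (up); the thickest place is 7 mm above the origin. Raw, 62 g: the shell must not be squeezed with more than about 25 N a side
- egg1: one of the washed, dry eggs that stand in the wire rack at the start (three to five of them are there, the others are absent): a brown hen's egg, 44 mm across and 58 mm tall, standing with its pointed end down; its origin is at half its height, z along the egg towards the blunt end (up); the thickest place is 7 mm above the origin. Raw, 62 g: the shell must not be squeezed with more than about 25 N a side
- egg2: one of the washed, dry eggs that stand in the wire rack at the start (three to five of them are there, the others are absent): a brown hen's egg, 44 mm across and 58 mm tall, standing with its pointed end down; its origin is at half its height, z along the egg towards the blunt end (up); the thickest place is 7 mm above the origin. Raw, 62 g: the shell must not be squeezed with more than about 25 N a side
- egg3: one of the washed, dry eggs that stand in the wire rack at the start (three to five of them are there, the others are absent): a brown hen's egg, 44 mm across and 58 mm tall, standing with its pointed end down; its origin is at half its height, z along the egg towards the blunt end (up); the thickest place is 7 mm above the origin. Raw, 62 g: the shell must not be squeezed with more than about 25 N a side
- egg4: one of the washed, dry eggs that stand in the wire rack at the start (three to five of them are there, the others are absent): a brown hen's egg, 44 mm across and 58 mm tall, standing with its pointed end down; its origin is at half its height, z along the egg towards the blunt end (up); the thickest place is 7 mm above the origin. Raw, 62 g: the shell must not be squeezed with more than about 25 N a side
- old_egg_a: the old egg left in the drawer, in one of its six hollows (just one of old_egg_a, old_egg_b and old_egg_c is there): a brown hen's egg, 44 mm across and 58 mm tall, standing with its pointed end down; its origin is at half its height, z along the egg towards the blunt end (up); the thickest place is 7 mm above the origin. Raw, 62 g: the shell must not be squeezed with more than about 25 N a side
- old_egg_b: the old egg left in the drawer, in one of its six hollows (just one of old_egg_a, old_egg_b and old_egg_c is there): a brown hen's egg, 44 mm across and 58 mm tall, standing with its pointed end down; its origin is at half its height, z along the egg towards the blunt end (up); the thickest place is 7 mm above the origin. Raw, 62 g: the shell must not be squeezed with more than about 25 N a side
- old_egg_c: the old egg left in the drawer, in one of its six hollows (just one of old_egg_a, old_egg_b and old_egg_c is there): a brown hen's egg, 44 mm across and 58 mm tall, standing with its pointed end down; its origin is at half its height, z along the egg towards the blunt end (up); the thickest place is 7 mm above the origin. Raw, 62 g: the shell must not be squeezed with more than about 25 N a side
- egg_chest: a fixed low wooden chest, 150 mm deep (x), 236 mm wide (y), 86 mm high, with one drawer in its front (-x) side; origin under its centre. Its x axis points from the drawer front to the back, z up. A wall cabinet hangs over its rear half and over the worktop behind: underside 0.48 m above the worktop, front face at world x = 0.585, for all y above -0.04
- egg_drawer (a joint): how far the drawer is out, in m: 0 fully home, 0.115 fully out (stop). It slides along the chest's -x axis with about 1 N of friction; over the last 15 mm a sprung roller catch first resists with up to about 4 N and pushes the drawer back out to 15 mm if it is let go, then, within 6 mm of home, snaps it home and holds it there. The drawer's front panel is 12 mm thick, 236 mm wide and reaches from 4 to 80 mm above the worktop; its sides and back are only 31 mm high
- drawer_handle (a point): middle of the drawer's handle, a level round steel bar 10 mm thick and 90 mm long, parallel to the front, 28 mm in front of the panel (23 mm of free gap behind it), 62 mm above the worktop; moves with the drawer; x axis towards the chest's back
- hollow0 (a point): where the origin of an egg seated in hollow 0 of the drawer's white six-hollow insert lies (42 mm above the worktop); front row (next to the drawer front), left (+y); moves with the drawer, x axis towards the chest's back. Hollows are 54 mm apart along x and 72 mm along y; each is a funnel 35 mm wide at the rim, which lies 8 mm below this point, and it centres the egg's tip by itself
- hollow1 (a point): where the origin of an egg seated in hollow 1 of the drawer's white six-hollow insert lies (42 mm above the worktop); front row (next to the drawer front), middle; moves with the drawer, x axis towards the chest's back. Hollows are 54 mm apart along x and 72 mm along y; each is a funnel 35 mm wide at the rim, which lies 8 mm below this point, and it centres the egg's tip by itself
- hollow2 (a point): where the origin of an egg seated in hollow 2 of the drawer's white six-hollow insert lies (42 mm above the worktop); front row (next to the drawer front), right (-y); moves with the drawer, x axis towards the chest's back. Hollows are 54 mm apart along x and 72 mm along y; each is a funnel 35 mm wide at the rim, which lies 8 mm below this point, and it centres the egg's tip by itself
- hollow3 (a point): where the origin of an egg seated in hollow 3 of the drawer's white six-hollow insert lies (42 mm above the worktop); back row, left (+y); moves with the drawer, x axis towards the chest's back. Hollows are 54 mm apart along x and 72 mm along y; each is a funnel 35 mm wide at the rim, which lies 8 mm below this point, and it centres the egg's tip by itself
- hollow4 (a point): where the origin of an egg seated in hollow 4 of the drawer's white six-hollow insert lies (42 mm above the worktop); back row, middle; moves with the drawer, x axis towards the chest's back. Hollows are 54 mm apart along x and 72 mm along y; each is a funnel 35 mm wide at the rim, which lies 8 mm below this point, and it centres the egg's tip by itself
- hollow5 (a point): where the origin of an egg seated in hollow 5 of the drawer's white six-hollow insert lies (42 mm above the worktop); back row, right (-y); moves with the drawer, x axis towards the chest's back. Hollows are 54 mm apart along x and 72 mm along y; each is a funnel 35 mm wide at the rim, which lies 8 mm below this point, and it centres the egg's tip by itself
- egg_rack: loose steel wire drying rack, 170 mm long (its x axis), 130 mm wide, 34 mm high, with six wire cups, three along x 52 mm apart in two rows 72 mm apart along y; origin under its centre. Eggs standing in it have their origin 42 mm above the worktop, 8 mm above the cup rims
- egg_cup: loose white ceramic egg cup, 46 mm high, 44 mm wide at the rim, 52 mm at the foot, hollow 35 mm wide, origin under its centre; it stands on the left, with the shaker and a tall air-fry oven behind it on the left
- egg_cup_seat (a point): where the origin of an egg seated in the egg cup lies: on the cup's axis, 54 mm above its foot, 8 mm above its rim
- kitchen_timer: bystander: red and white round kitchen timer, 70 mm across, 43 mm high, standing on top of the chest
- table_shaker: bystander: glass shaker with a steel cap, 44 mm across, 100 mm high
- teaspoon_a: bystander: steel teaspoon, 130 mm long, lying flat
Mind the look-alikes: they are no part of the job. What is shaped like the egg1 but black is not meant.

How it is judged:
By the outcome, as a careful person would: the job done as asked, in the order asked, and still so for the second after the job is handed in, with the robot touching nothing.
Of egg0, egg1, egg2, egg3, egg4 only 3 to 5 are there at a start; the rules pass over those that are not, and their reading is None.
Of old_egg_a, old_egg_b, old_egg_c only 1 to 1 are there at a start; the rules pass over those that are not, and their reading is None.
At some moment in a run one of egg_cup, egg_rack may be knocked a few centimetres aside while the robot is not near it.
It also fails if it takes over 208 s, if anything falls off the work surface, if the arm or the gripper's body presses on something with over 40 N, if the wrist force passes 120 N, or if a joint passes its speed limit or range.

## Working session

There is one attempt and no reset: what is moved stays moved. The work goes in short steps, Python scripts to look and compute and a tool call to move; the robot and the scene stay as the last step left them, time stands still between calls to the robot, and variables do not carry over. Pictures are saved under pics/ and viewed, and the job is handed in when it is done.

Besides the shell and the picture viewer there is one more tool, called after "Call:" in YAML: its name, and indented under it one key for each argument. arm_command: Moves the arm, as the interface text tells. Its arguments: {"type":"object","properties":{"increments":{"type":"array"},"claw":{"type":"number"},"squeeze":{"type":"number"}},"required":["increments"]}

```bash
ls -la; mkdir -p pics; cat > h.py <<'E'
import numpy as np, cv2
from cell import read_state, grab_frame, sign_off, grip_depth
from scipy.spatial.transform import Rotation as R
def intr(f):
    h,w=f["image"].shape[:2]; F=h/2/np.tan(np.radians(f["fov_y"])/2)
    return np.array([[F,0,f["cx"]],[0,F,f["cy"]],[0,0,1.]]),np.array([f["k1"],0,0,0,0.])
def cam2world(f,s=None):
    T=np.eye(4)
    if "hand_eye" in f:
        W=np.eye(4);W[:3,:3]=R.from_rotvec(s["tcp_rot"]).as_matrix();W[:3,3]=s["ee_pos"]
        return W@np.array(f["hand_eye"])
    Rm=R.from_rotvec(np.array(f["rvec"]).ravel()).as_matrix()
    T[:3,:3]=Rm.T;T[:3,3]=-Rm.T@np.array(f["tvec"]).ravel();return T
def cloud(f,s=None):
    K,d=intr(f);h,w=f["image"].shape[:2]
    u,v=np.meshgrid(np.arange(w),np.arange(h))
    p=cv2.undistortPoints(np.stack([u,v],-1).reshape(-1,1,2).astype(np.float64),K,d).reshape(h,w,2)
    z=f["range_z"].astype(float);P=np.dstack([p[...,0]*z,p[...,1]*z,z])
    T=cam2world(f,s);X=P@T[:3,:3].T+T[:3,3];X[z<=0]=np.nan
    return X
def save(img,n): cv2.imwrite("pics/"+n,img[...,::-1])
def shot(name):
    s=read_state();f=grab_frame(name);return f,cloud(f,s),s
E
python3 - <<'E'
from h import *
s=read_state();print({k:np.round(v,3) for k,v in s.items()},grip_depth)
for n in ("scene","top","wrist"):
    f,X,s=shot(n);save(f["image"],n+"0.png");np.savez("/tmp/%s0.npz"%n,X=X,img=f["image"])
    print(n,np.round(cam2world(f,s),3).tolist(),f["fov_y"],f["k1"])
E
```

```text
total 12
drwxr-xr-x  3 agent agent 4096 Dec  6 23:30 .
drwxr-xr-x 23 root  root  4096 Dec  6 23:30 ..
drwxr-xr-x  2 agent agent 4096 Dec  6 23:30 pics
{'time': np.float64(0.0), 'joint_pos': array([-1.361,  0.265,  1.605,  0.   ,  1.274, -0.037]), 'qd': array([-0.   ,  0.   ,  0.   ,  0.001, -0.   , -0.   ]), 'joint_efforts': array([-0.0000e+00, -5.0211e+01, -3.5687e+01,  7.3000e-02,  2.9000e-02,
       -0.0000e+00]), 'ee_pos': array([ 0.165, -0.654,  0.237]), 'tcp_rot': array([-3.116, -0.386,  0.   ]), 'wrist_force': array([ 0.692, -0.382,  0.094]), 'torque': array([-0.01 ,  0.003,  0.008]), 'gripper_width': np.float64(0.999)} 0.0187
scene [[0.865, -0.3, 0.403, 0.165], [-0.502, -0.502, 0.704, -0.469], [-0.009, -0.811, -0.585, 0.635], [0.0, 0.0, 0.0, 1.0]] 53.57279020041244 -0.019507059142380146
top [[-0.019, -0.998, 0.056, 0.462], [-1.0, 0.019, -0.003, 0.208], [0.002, -0.056, -0.998, 1.357], [0.0, 0.0, 0.0, 1.0]] 44.11327552770219 0.04622223622355448
wrist [[0.245, -0.925, -0.29, 0.24], [-0.97, -0.234, -0.072, -0.635], [-0.001, 0.299, -0.954, 0.383], [0.0, 0.0, 0.0, 1.0]] 65.13745987677898 -0.02057099367206597
```

View pics/scene0.png

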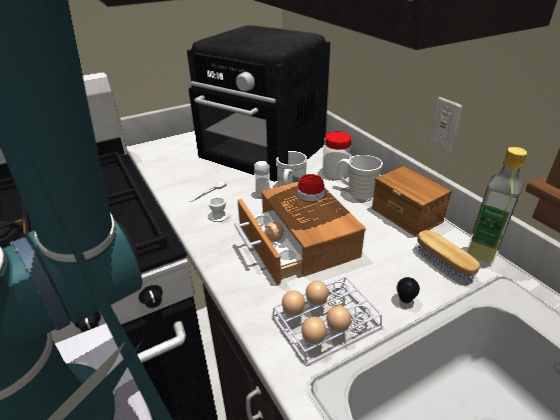

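View pics/top0.png

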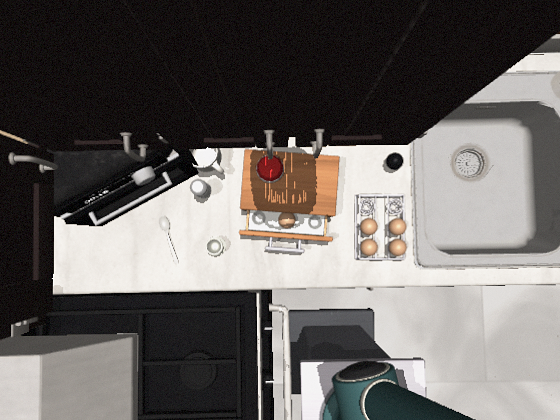

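View pics/wrist0.png

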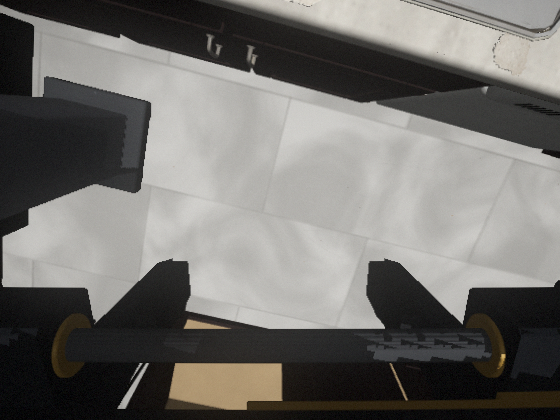

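```bash
python3 - <<'E'
import numpy as np,cv2
d=np.load("/tmp/top0.npz");X=d["X"];im=d["img"]
def at(u,v,r=1): return np.round(np.nanmedian(X[v-r:v+r+1,u-r:u+r+1].reshape(-1,3),0),4)
for n,p in dict(e1=(368,227),e2=(398,227),e3=(369,247),e4=(398,247),black=(394,161),old=(287,220),cup=(214,247),panel=(286,236),panL=(243,235),panR=(330,239),chestL=(243,211),chestR=(335,214),handle=(285,250),shaker=(200,187),spoon=(168,235),counter=(330,280)).items(): print(n,at(*p))
c=cv2.resize(im[140:290,150:420],None,fx=2.9,fy=2.9,interpolation=cv2.INTER_CUBIC);cv2.imwrite("pics/c0.png",c[...,::-1])
print(np.round(X[247:262:1,285],3).tolist())
E
```

```text
e1 [ 0.4922 -0.0114  0.0714]
e2 [ 0.4908 -0.0861  0.0701]
e3 [ 0.4426 -0.0124  0.0714]
e4 [ 0.4414 -0.084   0.0714]
black [ 0.6569 -0.0839  0.0575]
old [0.5132 0.1887 0.0696]
cup [0.4494 0.3767 0.0224]
panel [0.4735 0.1921 0.0793]
panL [ 4.790e-01  3.009e-01 -4.000e-04]
panR [0.4641 0.0842 0.0809]
chestL [ 5.419e-01  3.025e-01 -1.000e-04]
chestR [0.5277 0.0617 0.0043]
handle [0.439  0.1951 0.0662]
shaker [0.5963 0.3995 0.099 ]
spoon [0.4827 0.4969 0.0086]
counter [ 3.578e-01  7.880e-02 -2.000e-04]
[[0.446, 0.195, 0.065], [0.444, 0.195, 0.067], [0.441, 0.195, 0.069], [0.439, 0.195, 0.068], [0.435, 0.194, -0.002], [0.433, 0.195, -0.001], [0.43, 0.195, 0.004], [0.427, 0.195, 0.001], [0.425, 0.195, 0.0], [0.422, 0.195, 0.003], [0.42, 0.195, 0.002], [0.417, 0.195, 0.002], [0.414, 0.195, -0.002], [0.412, 0.195, 0.001], [0.409, 0.195, -0.004]]
```

View pics/c0.png

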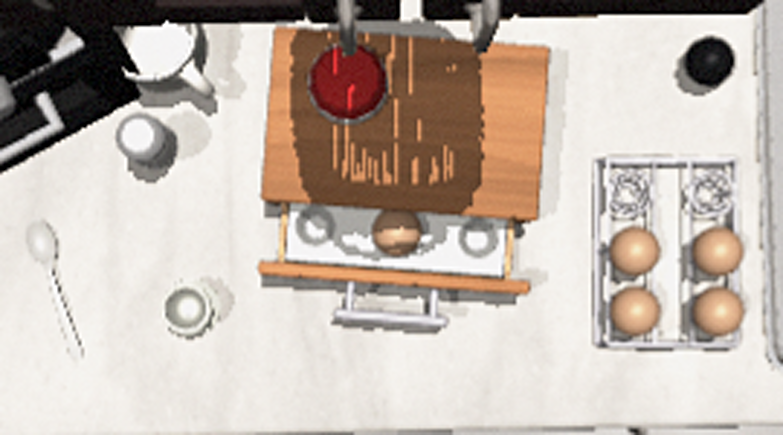

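```bash
cat > chest.py <<'E'
from h import *
def line(P):
    # fit x = a + b*y
    b,a=np.polyfit(P[:,1],P[:,0],1);return a,b
def analyse(X,im=None):
    Z=X[...,2];x=X[...,0];y=X[...,1]
    ch=(Z>0.0825)&(Z<0.092)&(x>0.45)&(x<0.75)&(y>0.04)&(y<0.34)
    # front edge of the chest top, per column
    fr=[];pn=[]
    for u in range(X.shape[1]):
        r=np.where(ch[:,u])[0]
    ys=np.arange(0.09,0.29,0.005)
    pm=(Z>0.070)&(Z<0.0825)&(x>0.36)&(x<0.58)
    for y0 in ys:
        m=(abs(y-y0)<0.003)
        a=x[m&ch]
        if len(a)>3: fr.append((np.sort(a)[1],y0))
    return np.array(fr)
E
python3 - <<'E'
from chest import *
d=np.load("/tmp/top0.npz");X=d["X"]
fr=analyse(X);print(np.round(fr[:,0],3))
Z=X[...,2];
m=(Z>0.072)&(Z<0.088)&(X[...,0]>0.40)&(X[...,0]<0.50)&(X[...,1]>0.06)&(X[...,1]<0.32)
P=X[m]; print(len(P))
# panel points
v,u=np.where(m); 
for y0 in np.arange(0.08,0.31,0.02):
    q=P[abs(P[:,1]-y0)<0.004]; print(round(y0,2),len(q),np.round([q[:,0].min(),q[:,0].max(),np.median(q[:,2])],3))if len(q) else print(y0)
r=cv2.minAreaRect(P[:,:2].astype(np.float32));print(r)
ch=(Z>0.083)&(Z<0.093)&(X[...,0]>0.5)&(X[...,0]<0.8)&(X[...,1]>0.04)&(X[...,1]<0.34)
Q=X[ch];print(cv2.minAreaRect(Q[:,:2].astype(np.float32)),np.median(Q[:,2]))
hm=(Z>0.058)&(Z<0.072)&(X[...,0]>0.41)&(X[...,0]<0.452)&(X[...,1]>0.1)&(X[...,1]<0.28)
print(cv2.minAreaRect(X[hm][:,:2].astype(np.float32)),hm.sum(),np.median(X[hm],0))
E
```

```text
[0.523 0.469 0.467 0.526 0.526 0.475 0.467 0.472 0.528 0.529 0.529 0.47
 0.529 0.475 0.47  0.473 0.532 0.532 0.532 0.478 0.478 0.535 0.535 0.479
 0.535 0.535 0.538 0.481 0.482 0.538 0.479 0.484 0.479 0.482 0.487 0.485
 0.485 0.485 0.483 0.541]
461
0.08 10 [0.462 0.471 0.078]
0.1 20 [0.462 0.472 0.08 ]
0.12 18 [0.465 0.475 0.081]
0.14 14 [0.465 0.475 0.081]
0.16 17 [0.456 0.478 0.08 ]
0.18 15 [0.471 0.481 0.08 ]
0.2 16 [0.447 0.481 0.08 ]
0.22 18 [0.474 0.484 0.079]
0.24 18 [0.474 0.487 0.081]
0.26 17 [0.477 0.487 0.081]
0.28 15 [0.48 0.49 0.08]
0.3 15 [0.48 0.49 0.08]
((0.4623262882232666, 0.19458968937397003), (0.23026888072490692, 0.03988976031541824), 84.51644897460938)
((0.6069746017456055, 0.18171674013137817), (0.2353397011756897, 0.14991146326065063), 84.58367156982422) 0.08676720285107464
((0.4437684714794159, 0.19621552526950836), (0.09696190804243088, 0.014901972375810146), 89.18067169189453) 162 [0.44316987 0.19496629 0.06612126]
```

```bash
cat >> h.py <<'E'
def to(x,y,z,yaw=None,s=None):
    """shift in tool axes from measured pose to world target; yaw = world angle (deg) of the jaw (y) axis, mod 180"""
    s=s or read_state();M=R.from_rotvec(s["tcp_rot"]).as_matrix()
    d=M.T@(np.array([x,y,z])-s["ee_pos"]);r=0
    cur=np.degrees(np.arctan2(M[1,1],M[0,1]))
    if yaw is not None:
        r=(-(yaw-cur)+90)%180-90
    print("t=%.2f"%s["time"],"at",np.round(s["ee_pos"],4),"jaw %.1f"%cur,"tilt %.2f"%np.degrees(np.arccos(-M[2,2])),"-> t",np.round(d,4),"roll %.1f"%r,"grip %.3f"%s["gripper_width"],"F",np.round(s["wrist_force"],1),"j6 %.2f"%s["joint_pos"][5])
    return d,r
E
python3 - <<'E'
from h import *
to(0.40,-0.20,0.25,84.6)
to(0.49,0.12,0.2,84.6)
print(np.round(R.from_rotvec(read_state()["tcp_rot"]).as_matrix(),3))
E
```

```text
t=0.15 at [ 0.1648 -0.654   0.2377] jaw -75.9 tilt 0.10 -> t [ 0.339  -0.3828 -0.0116] roll 19.5 grip 0.998 F [ 0.9 -0.3  0.1] j6 -0.04
t=0.15 at [ 0.1648 -0.654   0.2377] jaw -75.9 tilt 0.10 -> t [ 0.5045 -0.671   0.0389] roll 19.5 grip 0.998 F [ 0.9 -0.3  0.1] j6 -0.04
[[ 0.97   0.244 -0.   ]
 [ 0.244 -0.97   0.002]
 [ 0.    -0.002 -1.   ]]
```

Call:
arm_command:
  increments:
    - {"tx":0.16,"ty":-0.18,"tz":-0.01,"roll":19.5}
    - {"tx":0.16,"ty":-0.18,"tz":-0.01,"roll":19.5}
    - {"tx":0.16,"ty":-0.18,"tz":-0.01,"roll":19.5}
    - {"tx":0.16,"ty":-0.18,"tz":-0.01,"roll":19.5}
    - {"tx":0.16,"ty":-0.18,"tz":-0.01,"roll":19.5}
  claw: 0.0

```text
time: 0.65
ee_pos: [0.2767, -0.4384, 0.2484]
tcp_rot: [-3.137, 0.147, -0.0]
wrist_force: [1.0, -0.1, 0.1]
gripper_width: 0.572
```

```bash
python3 - <<'E'
from h import *
to(0.49,0.12,0.2,84.6)
E
```

```text
t=0.65 at [ 0.2767 -0.4384  0.2484] jaw -95.4 tilt 0.05 -> t [ 0.1603 -0.5758  0.0489] roll 0.0 grip 0.572 F [ 1.  -0.1  0.1] j6 0.61
```

Call:
arm_command:
  increments:
    - {"tx":0.08,"ty":-0.24}
    - {"tx":0.08,"ty":-0.24}
    - {"tx":0.08,"ty":-0.24}
    - {"tx":0.08,"ty":-0.24}
    - {"tx":0.08,"ty":-0.24}

```text
validation failed for argument at $.in...
```

Call:
arm_command:
  increments:
    - {"tx":0.04,"ty":-0.22}
    - {"tx":0.04,"ty":-0.22}
    - {"tx":0.04,"ty":-0.22}
    - {"tx":0.04,"ty":-0.22}
    - {"tx":0.04,"ty":-0.22}

```text
validation failed for argument at $.in...
```

```bash
python3 - <<'E'
from h import *
to(0.49,0.12,0.2,84.6)
f,X,s=shot("wrist");save(f["image"],"w1.png");np.savez("/tmp/w1.npz",X=X,img=f["image"])
f,X,s=shot("top");save(f["image"],"t1.png");np.savez("/tmp/t1.npz",X=X,img=f["image"])
E
```

```text
t=0.65 at [ 0.2767 -0.4384  0.2484] jaw -95.4 tilt 0.05 -> t [ 0.1603 -0.5758  0.0489] roll 0.0 grip 0.572 F [ 1.  -0.1  0.1] j6 0.61
```

View pics/w1.png

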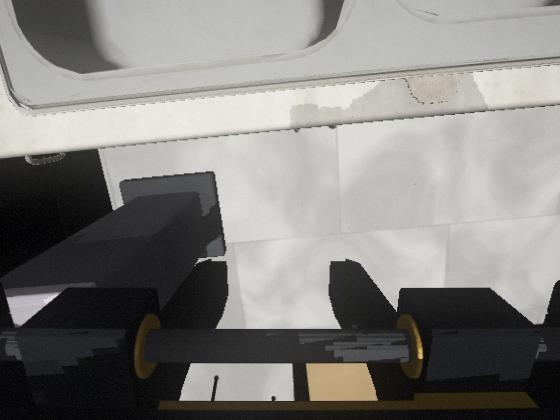

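Call:
arm_command:
  increments:
    - {"tx":0.08,"ty":-0.24,"tz":0,"roll":0}
    - {"tx":0.08,"ty":-0.24,"tz":0,"roll":0}
    - {"tx":0.08,"ty":-0.24,"tz":0,"roll":0}
    - {"tx":0.08,"ty":-0.24,"tz":0,"roll":0}
    - {"tx":0.08,"ty":-0.24,"tz":0,"roll":0}

```text
time: 1.25
ee_pos: [0.3773, -0.2112, 0.2488]
tcp_rot: [3.137, -0.149, 0.001]
wrist_force: [0.4, 0.2, 0.7]
gripper_width: 0.025
```

Call:
arm_command:
  increments:
    - {"tx":0.04,"ty":-0.22,"tz":0,"roll":0}
    - {"tx":0.04,"ty":-0.22,"tz":0,"roll":0}
    - {"tx":0.04,"ty":-0.22,"tz":0,"roll":0}
    - {"tx":0.04,"ty":-0.22,"tz":0,"roll":0}
    - {"tx":0.04,"ty":-0.22,"tz":0,"roll":0}

```text
time: 1.75
ee_pos: [0.4381, 0.0059, 0.2488]
tcp_rot: [-3.138, 0.143, -0.001]
wrist_force: [-0.3, -0.9, 0.7]
gripper_width: 0.005
```

```bash
python3 - <<'E'
from h import *
to(0.49,0.12,0.2,84.6)
f,X,s=shot("wrist");save(f["image"],"w1.png");np.savez("/tmp/w1.npz",X=X,img=f["image"])
f,X,s=shot("top");save(f["image"],"t1.png");np.savez("/tmp/t1.npz",X=X,img=f["image"])
E
```

```text
t=1.75 at [0.4381 0.0059 0.2488] jaw -95.2 tilt 0.06 -> t [ 0.0413 -0.1183  0.0489] roll 0.2 grip 0.005 F [-0.3 -0.9  0.7] j6 1.62
```

View pics/w1.png

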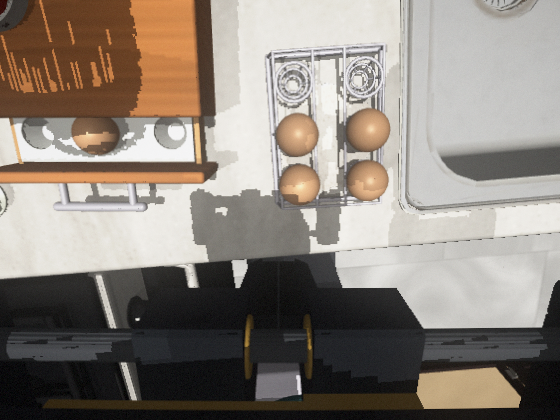

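View pics/t1.png

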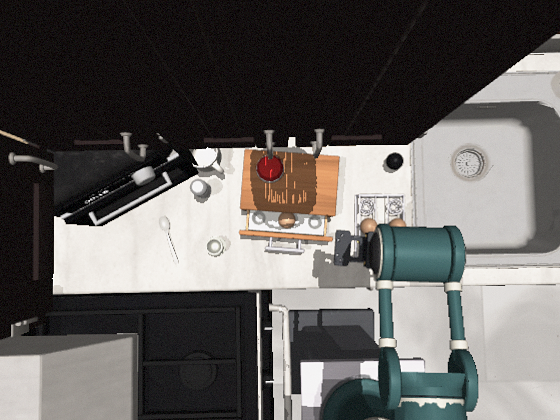

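```bash
python3 - <<'E'
import numpy as np
d=np.load("/tmp/w1.npz");X=d["X"]
def at(u,v,r=1): return np.round(np.nanmedian(X[v-r:v+r+1,u-r:u+r+1].reshape(-1,3),0),4)
for n,p in dict(e1=(297,130),e2=(369,125),e3=(300,180),e4=(369,175),old=(95,128),h2l=(154,130),h2r=(187,130),h2c=(170,130)).items(): print(n,at(*p))
for u in (140,180): print(u,np.round(X[105:185:4,u],3).tolist())
# sphere fits of eggs, upper part radius 22
from scipy.optimize import least_squares
for n,(u,v) in dict(e1=(297,133),e2=(369,128),e3=(300,184),e4=(369,180),old=(95,132)).items():
    P=X[v-24:v+25,u-24:u+25].reshape(-1,3);P=P[np.isfinite(P[:,2])&(P[:,2]>0.052)&(P[:,2]<0.075)]
    c0=np.append(np.median(P[:,:2],0),0.049)
    f=lambda c:np.linalg.norm(P-c,axis=1)-0.022
    r=least_squares(f,c0,loss="soft_l1",f_scale=0.001);print(n,len(P),np.round(r.x,4),np.round(np.std(f(r.x)),4))
E
```

```text
e1 [ 0.4992 -0.018   0.0695]
e2 [ 0.4977 -0.0869  0.0695]
e3 [ 0.4504 -0.0174  0.0689]
e4 [ 0.4492 -0.0868  0.0683]
old [0.5191 0.1769 0.0671]
h2l [0.5114 0.1327 0.0325]
h2r [0.5081 0.0968 0.0332]
h2c [0.5095 0.1224 0.0107]
140 [[0.535, 0.121, 0.085], [0.531, 0.122, 0.086], [0.528, 0.123, 0.084], [0.524, 0.124, 0.084], [0.522, 0.145, 0.033], [0.518, 0.146, 0.034], [0.514, 0.147, 0.033], [0.51, 0.147, 0.035], [nan, nan, nan], [0.502, 0.149, 0.034], [0.497, 0.15, 0.033], [0.493, 0.151, 0.034], [0.489, 0.152, 0.035], [0.485, 0.153, 0.033], [0.478, 0.165, 0.009], [0.477, 0.152, 0.04], [0.476, 0.142, 0.067], [0.473, 0.137, 0.079], [0.47, 0.137, 0.081], [0.466, 0.138, 0.08]]
180 [[0.531, 0.085, 0.085], [0.528, 0.086, 0.086], [0.524, 0.086, 0.086], [0.521, 0.088, 0.084], [0.518, 0.106, 0.023], [0.514, 0.11, 0.011], [0.509, 0.111, 0.011], [0.505, 0.112, 0.011], [0.501, 0.112, 0.011], [0.497, 0.111, 0.018], [0.493, 0.109, 0.028], [0.489, 0.108, 0.033], [0.485, 0.109, 0.032], [0.481, 0.109, 0.034], [0.476, 0.11, 0.034], [0.473, 0.109, 0.039], [0.472, 0.102, 0.066], [0.47, 0.099, 0.078], [0.466, 0.098, 0.081], [0.462, 0.099, 0.079]]
e1 1431 [ 0.4938 -0.0184  0.0485] 0.0006
e2 1470 [ 0.4919 -0.0903  0.0485] 0.0006
e3 1255 [ 0.4417 -0.0173  0.0483] 0.0006
e4 1309 [ 0.4399 -0.089   0.0486] 0.0005
old 1373 [0.5141 0.1873 0.0485] 0.0007
```

Call:
arm_command:
  increments:
    - {"tx":0.046,"ty":-0.114,"tz":0.0,"roll":0.2}
    - {"tx":0.046,"ty":-0.114,"tz":0.03,"roll":0.2}
    - {"tx":0.046,"ty":-0.114,"tz":0.08,"roll":0.2}
    - {"tx":0.046,"ty":-0.114,"tz":0.12,"roll":0.2}
    - {"tx":0.046,"ty":-0.114,"tz":0.12,"roll":0.2}

```text
time: 2.35
ee_pos: [0.489, 0.1106, 0.1222]
tcp_rot: [3.134, -0.152, -0.02]
wrist_force: [-0.8, 0.3, -1.9]
gripper_width: 0.005
```

```bash
python3 - <<'E'
from h import *
to(0.495,0.115,0.055,84.6)
f,X,s=shot("scene");save(f["image"],"s2.png")
E
```

```text
t=2.35 at [0.489  0.1106 0.1222] jaw -95.5 tilt 0.75 -> t [ 0.0064 -0.0052  0.0671] roll -0.1 grip 0.005 F [-0.8  0.3 -1.9] j6 1.84
```

View pics/s2.png

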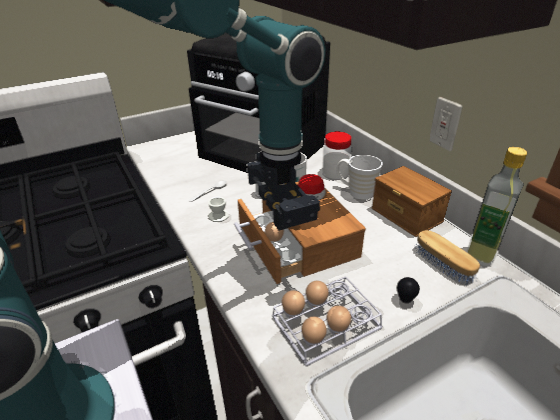

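Call:
arm_command:
  increments:
    - {"tx":0.006,"ty":-0.005,"tz":0.02,"roll":0}
    - {"tx":0.006,"ty":-0.005,"tz":0.045,"roll":0}
    - {"tx":0.006,"ty":-0.005,"tz":0.067,"roll":0}
    - {"tx":0.006,"ty":-0.005,"tz":0.067,"roll":0}

```text
time: 2.8
ee_pos: [0.4995, 0.115, 0.0615]
tcp_rot: [3.137, -0.155, -0.004]
wrist_force: [-1.2, -0.7, 0.6]
gripper_width: 0.003
```

Call:
arm_command:
  increments:
    - {"tx":-0.01,"ty":0,"tz":0,"roll":0}
    - {"tx":-0.02,"ty":0,"tz":0,"roll":0}
    - {"tx":-0.03,"ty":0,"tz":0,"roll":0}
    - {"tx":-0.04,"ty":0,"tz":0,"roll":0}
    - {"tx":-0.05,"ty":0,"tz":0,"roll":0}

```text
time: 3.3
ee_pos: [0.45, 0.1218, 0.0625]
tcp_rot: [-3.137, 0.152, -0.002]
wrist_force: [1.3, -0.2, 1.0]
gripper_width: 0.005
```

```bash
python3 - <<'E'
from h import *
to(0.42,0.122,0.055,84.6)
f,X,s=shot("scene");save(f["image"],"s3.png")
E
```

```text
t=3.30 at [0.45   0.1218 0.0625] jaw -95.5 tilt 0.09 -> t [-0.0299  0.0027  0.0075] roll -0.1 grip 0.005 F [ 1.3 -0.2  1. ] j6 1.88
```

View pics/s3.png

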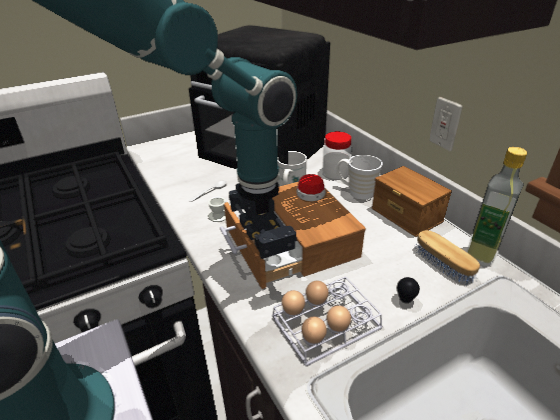

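Call:
arm_command:
  increments:
    - {"tx":-0.006,"ty":0,"tz":0,"roll":0}
    - {"tx":-0.012,"ty":0,"tz":0,"roll":0}
    - {"tx":-0.018,"ty":0,"tz":0,"roll":0}
    - {"tx":-0.022,"ty":0,"tz":0,"roll":0}
    - {"tx":-0.022,"ty":0,"tz":0,"roll":0}

```text
time: 3.85
ee_pos: [0.4276, 0.1237, 0.0614]
tcp_rot: [3.138, -0.152, -0.002]
wrist_force: [0.9, -0.9, 0.1]
gripper_width: 0.004
```

Call:
arm_command:
  increments:
    - {"tx":-0.004,"ty":0,"tz":0,"roll":0}
    - {"tx":-0.008,"ty":0,"tz":0,"roll":0}
    - {"tx":-0.008,"ty":0,"tz":0,"roll":0}

```text
time: 4.15
ee_pos: [0.4198, 0.1244, 0.0615]
tcp_rot: [3.138, -0.152, -0.002]
wrist_force: [0.2, -0.6, 0.4]
gripper_width: -0.001
```

Call:
arm_command:
  increments:
    - {"tx":-0.002,"ty":0,"tz":0,"roll":0}
    - {"tx":-0.004,"ty":0,"tz":0,"roll":0}
    - {"tx":-0.004,"ty":0,"tz":0,"roll":0}

```text
time: 4.45
ee_pos: [0.4189, 0.1248, 0.0623]
tcp_rot: [-3.138, 0.151, -0.008]
wrist_force: [6.1, -1.3, -5.1]
gripper_width: 0.006
```

Call:
arm_command:
  increments:
    - {"tx":0.012,"ty":0,"tz":0,"roll":0}
    - {"tx":0.012,"ty":0,"tz":-0.04,"roll":0}
    - {"tx":-0.03,"ty":0,"tz":-0.09,"roll":0}
    - {"tx":-0.03,"ty":-0.02,"tz":-0.13,"roll":0}
    - {"tx":-0.03,"ty":-0.04,"tz":-0.16,"roll":0}
  claw: 0.7

```text
time: 4.95
ee_pos: [0.3898, 0.1675, 0.2238]
tcp_rot: [-3.138, 0.155, -0.0]
wrist_force: [0.9, 0.6, 0.8]
gripper_width: 0.434
```

Call:
arm_command:
  increments:
    - {"tx":0,"ty":0,"tz":0,"roll":0}
    - {"tx":0,"ty":0,"tz":0,"roll":0}

```text
time: 5.15
ee_pos: [0.3913, 0.168, 0.2225]
tcp_rot: [-3.137, 0.151, -0.002]
wrist_force: [-0.3, -0.2, -1.0]
gripper_width: 0.613
```

```bash
python3 - <<'E'
from h import *
to(0.49,0.12,0.2,84.6)
f,X,s=shot("wrist");save(f["image"],"w4.png");np.savez("/tmp/w4.npz",X=X,img=f["image"])
E
```

```text
t=5.15 at [0.3913 0.168  0.2225] jaw -95.5 tilt 0.09 -> t [0.1029 0.0384 0.0227] roll -0.1 grip 0.613 F [-0.3 -0.2 -1. ] j6 2.01
```

View pics/w4.png

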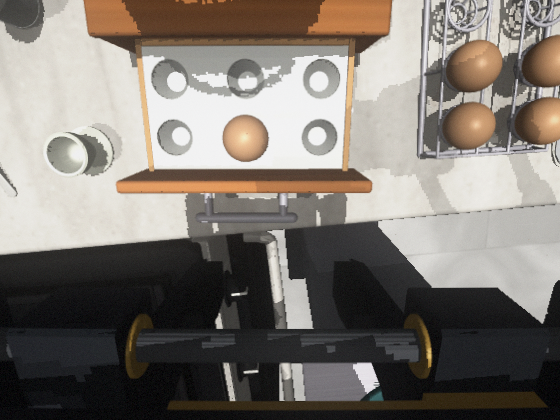

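```bash
cat >> h.py <<'E'
from scipy.optimize import least_squares
def egg(X,xy,zeq=None,r=0.024):
    P=X.reshape(-1,3);P=P[np.isfinite(P[:,2])]
    for _ in range(2):
        Q=P[(np.hypot(*(P[:,:2]-xy).T)<r)&(P[:,2]>0.052)&(P[:,2]<0.095)]
        if len(Q)<50:return None
        f=lambda c:np.linalg.norm(Q-c,axis=1)-0.022
        c=least_squares(f,[xy[0],xy[1],zeq or 0.049],loss="soft_l1",f_scale=0.001).x;xy=c[:2]
    return c,len(Q),np.std(f(c))
def ring(X,xy,r=0.034,z0=0.043,z1=0.049):
    P=X.reshape(-1,3);P=P[np.isfinite(P[:,2])]
    Q=P[(np.hypot(*(P[:,:2]-xy).T)<r)&(P[:,2]>z0)&(P[:,2]<z1)]
    (a,b),rad=cv2.minEnclosingCircle(Q[:,:2].astype(np.float32))
    g=lambda c:np.hypot(Q[:,0]-c[0],Q[:,1]-c[1])-c[2]
    q=least_squares(g,[a,b,0.02],loss="soft_l1",f_scale=0.001).x
    return np.round([a,b,rad],4),np.round(q,4),len(Q)
E
python3 - <<'E'
from h import *
d=np.load("/tmp/w4.npz");X=d["X"]
for u,v in ((245,138),(470,68),(468,126),(548,65),(545,124)):
    print(egg(X,X[v,u,:2]))
c1=egg(X,X[138,245,:2])[0][:2]
print("cup",X[152,72],ring(X,X[152,80,:2]))
th=np.radians(-5.4);ax=np.array([np.cos(th),np.sin(th)]);ay=np.array([-np.sin(th),np.cos(th)])
for k in range(6):
    h=c1+ax*0.054*(k//3)+ay*0.072*(1-k%3)
    P=X.reshape(-1,3);Q=P[(np.hypot(*(P[:,:2]-h).T)<0.024)&(P[:,2]<0.031)&(P[:,2]>0.012)]
    print(k,np.round(h,4),cv2.minEnclosingCircle(Q[:,:2].astype(np.float32)) if len(Q) else None,len(Q))
E
```

```text
(array([0.44992064, 0.19322884, 0.04849273]), 1708, np.float64(0.0005036299108088654))
(array([ 0.4934517 , -0.01853533,  0.04876077]), 2043, np.float64(0.0006536037145110567))
(array([ 0.44138723, -0.0171682 ,  0.04872974]), 1823, np.float64(0.0006178769683161467))
(array([ 0.49161609, -0.09060098,  0.0488078 ]), 1200, np.float64(0.0007944659991321896))
(array([ 0.43991042, -0.08945222,  0.04886001]), 1442, np.float64(0.0007838259233013897))
cup [0.45219037 0.37818006 0.02355849] (array([0.4508, 0.3726, 0.0228]), array([0.4513, 0.3715, 0.02  ]), 661)
0 [0.4567 0.2649] ((0.45483505725860596, 0.26519057154655457), 0.018886364996433258) 737
1 [0.4499 0.1932] None 0
2 [0.4431 0.1215] ((0.44305306673049927, 0.12219331413507462), 0.01770261861383915) 783
3 [0.5105 0.2598] ((0.5106039643287659, 0.2611278295516968), 0.017789842560887337) 907
4 [0.5037 0.1881] ((0.5034542679786682, 0.1883474886417389), 0.017739472910761833) 926
5 [0.4969 0.1165] ((0.4966853857040405, 0.1167263388633728), 0.017847005277872086) 942
```

```bash
python3 - <<'E'
from h import *
to(0.450,0.1932,0.037,84.6)
E
```

```text
t=5.20 at [0.3903 0.1674 0.221 ] jaw -95.5 tilt 0.09 -> t [ 0.0572 -0.0316  0.1838] roll -0.1 grip 0.663 F [-0.2  0.2 -0.9] j6 2.01
```

Call:
arm_command:
  increments:
    - {"tx":0.03,"ty":-0.016,"tz":0.02,"roll":0}
    - {"tx":0.057,"ty":-0.032,"tz":0.04,"roll":0}
    - {"tx":0.057,"ty":-0.032,"tz":0.08,"roll":0}
    - {"tx":0.057,"ty":-0.032,"tz":0.11,"roll":0}
    - {"tx":0.057,"ty":-0.032,"tz":0.11,"roll":0}
  claw: 0.72
  squeeze: 5

```text
time: 5.7
ee_pos: [0.4448, 0.1911, 0.1045]
tcp_rot: [3.132, -0.154, -0.022]
wrist_force: [-1.1, 0.1, 0.1]
gripper_width: 0.718
```

```bash
python3 - <<'E'
from h import *
to(0.450,0.1932,0.037,84.6)
E
```

```text
t=5.70 at [0.4448 0.1911 0.1045] jaw -95.6 tilt 0.87 -> t [ 0.0059 -0.0031  0.0674] roll -0.2 grip 0.718 F [-1.1  0.1  0.1] j6 2.02
```

Call:
arm_command:
  increments:
    - {"tx":0,"ty":0,"tz":0,"roll":0}
    - {"tx":0,"ty":0,"tz":0,"roll":0}

```text
time: 5.9
ee_pos: [0.4512, 0.1938, 0.1127]
tcp_rot: [-3.137, 0.153, -0.002]
wrist_force: [-0.2, 0.6, 0.2]
gripper_width: 0.722
```

```bash
python3 - <<'E'
from h import *
to(0.450,0.1932,0.037,84.6)
E
```

```text
t=5.90 at [0.4512 0.1938 0.1127] jaw -95.6 tilt 0.07 -> t [-0.0012  0.0008  0.0757] roll -0.2 grip 0.722 F [-0.2  0.6  0.2] j6 2.02
```

Call:
arm_command:
  increments:
    - {"tx":-0.001,"ty":0.001,"tz":0.03,"roll":0}
    - {"tx":-0.001,"ty":0.001,"tz":0.055,"roll":0}
    - {"tx":-0.001,"ty":0.001,"tz":0.075,"roll":0}
    - {"tx":-0.001,"ty":0.001,"tz":0.075,"roll":0}
    - {"tx":-0.001,"ty":0.001,"tz":0.075,"roll":0}

```text
time: 6.4
ee_pos: [0.4504, 0.1934, 0.0382]
tcp_rot: [-3.137, 0.152, -0.003]
wrist_force: [0.7, -0.1, 0.6]
gripper_width: 0.72
```

Call:
arm_command:
  increments:
    - {"tx":0,"ty":0,"tz":0,"roll":0}
    - {"tx":0,"ty":0,"tz":0,"roll":0}
    - {"tx":0,"ty":0,"tz":0,"roll":0}
    - {"tx":0,"ty":0,"tz":0,"roll":0}
    - {"tx":0,"ty":0,"tz":0,"roll":0}
  claw: 0.45
  squeeze: 6

```text
time: 6.9
ee_pos: [0.4506, 0.1937, 0.0379]
tcp_rot: [-3.137, 0.152, -0.004]
wrist_force: [1.4, 2.1, 5.9]
gripper_width: 0.493
```

```bash
python3 - <<'E'
from h import *
to(0.450,0.1932,0.037,84.6)
E
```

```text
t=6.90 at [0.4506 0.1937 0.0379] jaw -95.6 tilt 0.16 -> t [-0.0005  0.0005  0.0009] roll -0.2 grip 0.493 F [1.4 2.1 5.9] j6 2.02
```

Call:
arm_command:
  increments:
    - {"tx":0,"ty":0,"tz":0,"roll":0}
    - {"tx":0,"ty":0,"tz":0,"roll":0}
    - {"tx":0,"ty":0,"tz":-0.01,"roll":0}
    - {"tx":0,"ty":0,"tz":-0.025,"roll":0}
    - {"tx":0,"ty":0,"tz":-0.045,"roll":0}
  claw: 0.3
  squeeze: 8

```text
time: 7.4
ee_pos: [0.4475, 0.1921, 0.081]
tcp_rot: [3.136, -0.152, -0.006]
wrist_force: [-0.0, 0.3, -0.3]
gripper_width: 0.492
```

Call:
arm_command:
  increments:
    - {"tx":0,"ty":0,"tz":-0.02,"roll":0}
    - {"tx":0,"ty":0,"tz":-0.05,"roll":0}
    - {"tx":0,"ty":0,"tz":-0.08,"roll":0}
    - {"tx":0,"ty":0,"tz":-0.09,"roll":0}
    - {"tx":0,"ty":0,"tz":-0.09,"roll":0}

```text
time: 7.9
ee_pos: [0.4502, 0.1932, 0.1732]
tcp_rot: [-3.137, 0.152, -0.005]
wrist_force: [-0.3, -0.0, -0.5]
gripper_width: 0.492
```

```bash
python3 - <<'E'
from h import *
to(0.451,0.372,0.16,84.6)
f,X,s=shot("wrist");save(f["image"],"w5.png");np.savez("/tmp/w5.npz",X=X,img=f["image"])
f,X,s=shot("top");print(ring(X,np.array([.451,.372])),ring(X,np.array([.451,.372]),z0=.04,z1=.052))
save(f["image"],"t5.png")
E
```

```text
t=7.90 at [0.4502 0.1932 0.1732] jaw -95.6 tilt 0.17 -> t [-0.0166 -0.178   0.0134] roll -0.2 grip 0.492 F [-0.3 -0.  -0.5] j6 2.02
(array([0.4532, 0.3751, 0.0224]), array([0.4538, 0.3745, 0.0198]), 85) (array([0.4532, 0.3751, 0.0224]), array([0.4536, 0.3747, 0.0192]), 123)
```

View pics/w5.png

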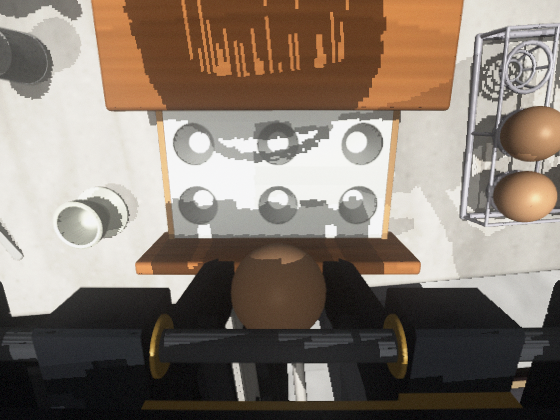

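```bash
python3 - <<'E'
from h import *
X=np.load("/tmp/w5.npz")["X"];print(ring(X,np.array([.451,.372])))
E
```

```text
(array([0.4514, 0.3721, 0.0227]), array([0.4517, 0.3713, 0.0201]), 768)
```

Call:
arm_command:
  increments:
    - {"tx":-0.01,"ty":-0.03,"tz":0,"roll":0}
    - {"tx":-0.05,"ty":-0.07,"tz":0,"roll":0}
    - {"tx":-0.08,"ty":-0.1,"tz":0,"roll":0}
    - {"tx":-0.08,"ty":-0.12,"tz":0,"roll":0}
    - {"tx":-0.08,"ty":-0.12,"tz":0,"roll":0}

```text
time: 8.5
ee_pos: [0.3795, 0.3215, 0.1695]
tcp_rot: [3.136, -0.146, -0.004]
wrist_force: [-0.5, -1.0, -0.6]
gripper_width: 0.492
```

```bash
python3 - <<'E'
from h import *
to(0.451,0.372,0.16,84.6)
f,X,s=shot("wrist");save(f["image"],"w6.png");print(ring(X,np.array([.451,.372])))
E
```

```text
t=8.50 at [0.3795 0.3215 0.1695] jaw -95.3 tilt 0.18 -> t [ 0.0665 -0.0569  0.0092] roll 0.1 grip 0.492 F [-0.5 -1.  -0.6] j6 2.32
(array([0.4513, 0.3724, 0.0224]), array([0.4513, 0.372 , 0.0197]), 983)
```

View pics/w6.png

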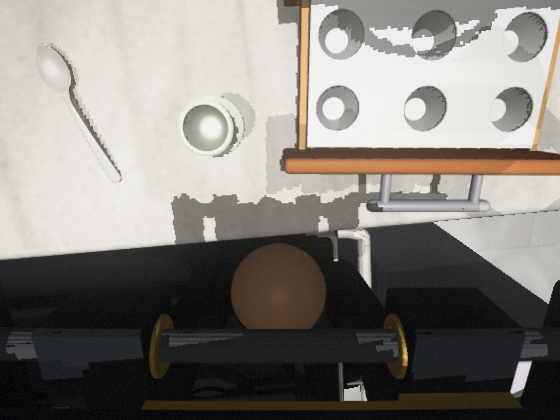

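Call:
arm_command:
  increments:
    - {"tx":0.02,"ty":-0.02,"tz":0.0,"roll":0}
    - {"tx":0.045,"ty":-0.04,"tz":0.01,"roll":0}
    - {"tx":0.066,"ty":-0.057,"tz":0.03,"roll":0}
    - {"tx":0.066,"ty":-0.057,"tz":0.04,"roll":0}
    - {"tx":0.066,"ty":-0.057,"tz":0.04,"roll":0}

```text
time: 9.05
ee_pos: [0.4511, 0.3678, 0.128]
tcp_rot: [3.133, -0.155, -0.009]
wrist_force: [-0.2, 0.4, -0.8]
gripper_width: 0.492
```

Call:
arm_command:
  increments:
    - {"tx":0,"ty":0,"tz":0,"roll":0}
    - {"tx":0,"ty":0,"tz":0,"roll":0}

```text
time: 9.25
ee_pos: [0.4523, 0.3698, 0.1322]
tcp_rot: [3.138, -0.153, 0.0]
wrist_force: [0.3, 0.1, -0.7]
gripper_width: 0.493
```

```bash
python3 - <<'E'
from h import *
to(0.4513,0.3722,0.050,84.6)
E
```

```text
t=9.25 at [0.4523 0.3698 0.1322] jaw -95.6 tilt 0.00 -> t [-0.0012 -0.0023  0.0822] roll -0.2 grip 0.493 F [ 0.3  0.1 -0.7] j6 2.31
```

Call:
arm_command:
  increments:
    - {"tx":-0.001,"ty":-0.002,"tz":0.02,"roll":0}
    - {"tx":-0.001,"ty":-0.002,"tz":0.04,"roll":0}
    - {"tx":-0.001,"ty":-0.002,"tz":0.06,"roll":0}
    - {"tx":-0.001,"ty":-0.002,"tz":0.073,"roll":0}
    - {"tx":-0.001,"ty":-0.002,"tz":0.076,"roll":0}

```text
time: 9.75
ee_pos: [0.4507, 0.3718, 0.0547]
tcp_rot: [3.137, -0.152, -0.003]
wrist_force: [-1.0, 0.6, 0.1]
gripper_width: 0.49
```

Call:
arm_command:
  increments:
    - {"tx":0,"ty":0,"tz":0.002,"roll":0}
    - {"tx":0,"ty":0,"tz":0.004,"roll":0}
    - {"tx":0,"ty":0,"tz":0.005,"roll":0}
    - {"tx":0,"ty":0,"tz":0.005,"roll":0}

```text
time: 10.15
ee_pos: [0.4521, 0.3729, 0.0513]
tcp_rot: [-3.137, 0.152, -0.001]
wrist_force: [0.5, 0.3, -0.9]
gripper_width: 0.489
```

```bash
python3 - <<'E'
from h import *
to(0.4513,0.3722,0.050,84.6)
f,X,s=shot("scene");save(cv2.resize(f["image"][150:270,150:310],None,fx=4,fy=4),"s7.png")
E
```

```text
t=10.15 at [0.4521 0.3729 0.0513] jaw -95.6 tilt 0.06 -> t [-0.0008  0.0008  0.0013] roll -0.2 grip 0.489 F [ 0.5  0.3 -0.9] j6 2.31
```

View pics/s7.png

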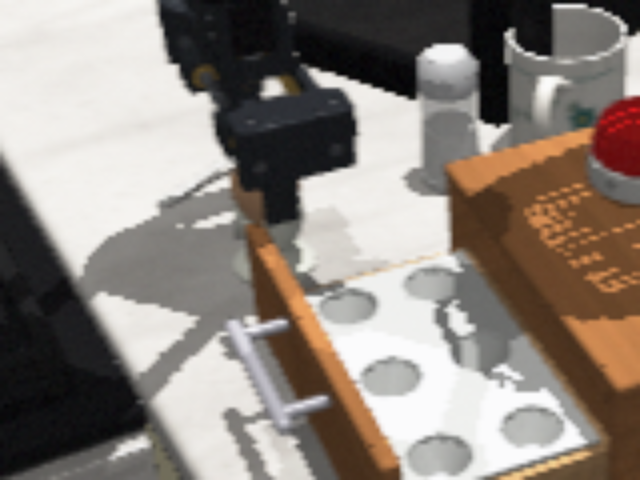

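Call:
arm_command:
  increments:
    - {"tx":-0.001,"ty":0.0,"tz":0.001,"roll":0}
    - {"tx":-0.001,"ty":0.0,"tz":0.001,"roll":0}
    - {"tx":-0.001,"ty":0.0,"tz":0.002,"roll":0}
    - {"tx":-0.001,"ty":0.0,"tz":0.002,"roll":0}

```text
time: 10.6
ee_pos: [0.4519, 0.373, 0.0499]
tcp_rot: [-3.137, 0.152, -0.003]
wrist_force: [1.7, -2.0, 4.9]
gripper_width: 0.49
```

Call:
arm_command:
  increments:
    - {"tx":0,"ty":0,"tz":-0.0005,"roll":0}
    - {"tx":0,"ty":0,"tz":-0.0005,"roll":0}
    - {"tx":0,"ty":0,"tz":-0.0005,"roll":0}
    - {"tx":0,"ty":0,"tz":-0.0005,"roll":0}
    - {"tx":0,"ty":0,"tz":-0.0005,"roll":0}
  claw: 0.7

```text
time: 11.1
ee_pos: [0.4505, 0.3727, 0.0489]
tcp_rot: [3.138, -0.152, -0.001]
wrist_force: [0.5, 0.2, 0.3]
gripper_width: 0.698
```

Call:
arm_command:
  increments:
    - {"tx":0,"ty":0,"tz":-0.01,"roll":0}
    - {"tx":0,"ty":0,"tz":-0.03,"roll":0}
    - {"tx":0,"ty":0,"tz":-0.07,"roll":0}
    - {"tx":0,"ty":0,"tz":-0.11,"roll":0}
    - {"tx":-0.03,"ty":0,"tz":-0.13,"roll":0}

```text
time: 11.6
ee_pos: [0.425, 0.3772, 0.1847]
tcp_rot: [-3.132, 0.156, -0.011]
wrist_force: [-0.2, 0.1, 0.7]
gripper_width: 0.699
```

Call:
arm_command:
  increments:
    - {"tx":-0.05,"ty":0.04,"tz":0,"roll":0}
    - {"tx":-0.05,"ty":0.08,"tz":0,"roll":0}
    - {"tx":-0.05,"ty":0.12,"tz":0,"roll":0}
    - {"tx":-0.05,"ty":0.12,"tz":0,"roll":0}

```text
time: 12.0
ee_pos: [0.3579, 0.2577, 0.1794]
tcp_rot: [3.136, -0.155, -0.0]
wrist_force: [-0.1, -0.1, 0.7]
gripper_width: 0.695
```

```bash
python3 - <<'E'
from h import *
to(0.4937,-0.0184,0.15,84.6)
f,X,s=shot("wrist");save(f["image"],"w8.png");print(egg(X,np.array([.451,.372]),.061))
E
```

```text
t=12.00 at [0.3579 0.2577 0.1794] jaw -95.7 tilt 0.08 -> t [0.1624 0.2613 0.0298] roll -0.3 grip 0.695 F [-0.1 -0.1  0.7] j6 2.24
(array([0.45122508, 0.3727657 , 0.06038631]), 2969, np.float64(0.0005736855458058331))
```

View pics/w8.png

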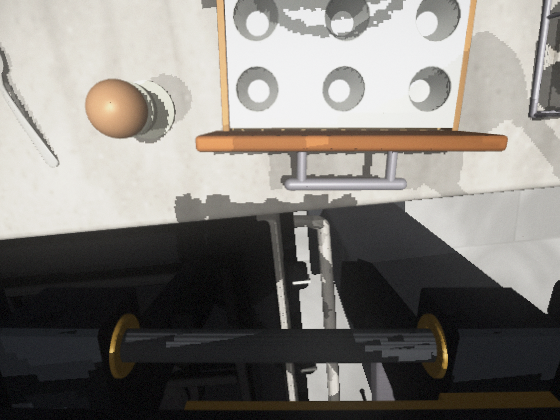

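```bash
python3 - <<'E'
from h import *
to(0.40,-0.02,0.18,88)
E
```

```text
t=12.05 at [0.3592 0.2598 0.18  ] jaw -95.7 tilt 0.09 -> t [ 6.840e-02  2.744e-01 -2.000e-04] roll -3.7 grip 0.702 F [-0.5  0.8 -0.4] j6 2.24
```

Call:
arm_command:
  increments:
    - {"tx":0.05,"ty":0.05,"tz":0,"roll":0}
    - {"tx":0.068,"ty":0.09,"tz":0,"roll":0}
    - {"tx":0.068,"ty":0.14,"tz":0,"roll":0}
    - {"tx":0.068,"ty":0.19,"tz":0,"roll":0}
    - {"tx":0.068,"ty":0.23,"tz":0,"roll":0}

```text
time: 12.55
ee_pos: [0.4065, 0.0266, 0.1802]
tcp_rot: [-3.137, 0.151, -0.003]
wrist_force: [1.5, 0.2, -0.9]
gripper_width: 0.695
```

Call:
arm_command:
  increments:
    - {"tx":0,"ty":0.044,"tz":0,"roll":0}
    - {"tx":0,"ty":0.044,"tz":0,"roll":0}
    - {"tx":0,"ty":0.044,"tz":0,"roll":0}

```text
time: 12.85
ee_pos: [0.402, -0.0166, 0.1799]
tcp_rot: [-3.137, 0.157, -0.002]
wrist_force: [0.5, -0.7, -0.4]
gripper_width: 0.698
```

```bash
python3 - <<'E'
from h import *
f,X,s=shot("wrist");save(f["image"],"w9.png")
for p in ((.4937,-.0184),(.4417,-.0173),(.4919,-.0904),(.4399,-.089)): print(egg(X,np.array(p)))
to(0.4937,-0.0184,0.037,84.6)
E
```

```text
(array([ 0.49356214, -0.01850541,  0.04834964]), 2437, np.float64(0.0005591786671614237))
(array([ 0.44150104, -0.01733039,  0.04837505]), 2091, np.float64(0.0005067098728216415))
(array([ 0.49159905, -0.09038302,  0.04876866]), 2579, np.float64(0.0005466054887768037))
(array([ 0.43995918, -0.08903185,  0.04860529]), 2191, np.float64(0.0005255872165113803))
t=12.90 at [ 0.4019 -0.0157  0.1797] jaw -95.6 tilt 0.07 -> t [ 0.0915 -0.0062  0.1428] roll -0.2 grip 0.697 F [ 0.1  0.5 -0.3] j6 1.57
```

View pics/w9.png

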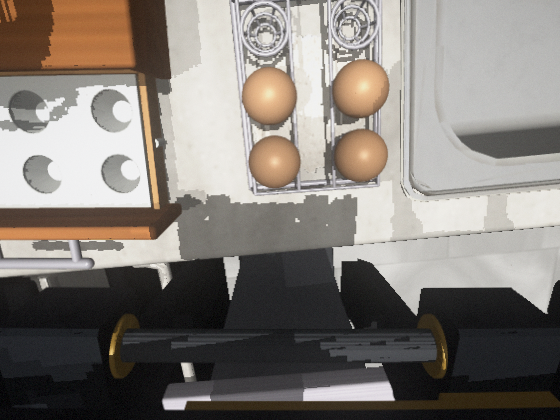

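Call:
arm_command:
  increments:
    - {"tx":0.04,"ty":-0.003,"tz":0.02,"roll":0}
    - {"tx":0.08,"ty":-0.006,"tz":0.05,"roll":0}
    - {"tx":0.091,"ty":-0.006,"tz":0.075,"roll":0}
    - {"tx":0.091,"ty":-0.006,"tz":0.075,"roll":0}
    - {"tx":0.091,"ty":-0.006,"tz":0.075,"roll":0}
  claw: 0.6

```text
time: 13.4
ee_pos: [0.4915, -0.0171, 0.1036]
tcp_rot: [-3.138, 0.148, 0.004]
wrist_force: [-0.2, -0.2, 0.3]
gripper_width: 0.597
```

```bash
python3 - <<'E'
from h import *
to(0.4936,-0.0185,0.037,84.6)
E
```

```text
t=13.40 at [ 0.4915 -0.0171  0.1036] jaw -95.4 tilt 0.16 -> t [0.0024 0.0012 0.0666] roll -0.0 grip 0.597 F [-0.2 -0.2  0.3] j6 1.58
```

Call:
arm_command:
  increments:
    - {"tx":0.001,"ty":0,"tz":0.02,"roll":0}
    - {"tx":0.001,"ty":0,"tz":0.04,"roll":0}
    - {"tx":0.001,"ty":0,"tz":0.04,"roll":0}
    - {"tx":0.001,"ty":0,"tz":0.04,"roll":0}

```text
time: 13.8
ee_pos: [0.4931, -0.0186, 0.0655]
tcp_rot: [-3.138, 0.151, -0.002]
wrist_force: [0.2, -0.8, 0.1]
gripper_width: 0.597
```

```bash
python3 - <<'E'
from h import *
to(0.4936,-0.0185,0.038,84.6)
E
```

```text
t=13.80 at [ 0.4931 -0.0186  0.0655] jaw -95.5 tilt 0.06 -> t [ 0.0004 -0.0001  0.0275] roll -0.1 grip 0.597 F [ 0.2 -0.8  0.1] j6 1.58
```

Call:
arm_command:
  increments:
    - {"tx":0.0005,"ty":0,"tz":0.015,"roll":0}
    - {"tx":0.0005,"ty":0,"tz":0.0275,"roll":0}
    - {"tx":0.0005,"ty":0,"tz":0.0275,"roll":0}
    - {"tx":0.0005,"ty":0,"tz":0.0275,"roll":0}

```text
time: 14.2
ee_pos: [0.4935, -0.0191, 0.0371]
tcp_rot: [-3.138, 0.152, -0.0]
wrist_force: [-0.2, 0.3, 0.5]
gripper_width: 0.601
```

Call:
arm_command:
  increments:
    - {"tx":0,"ty":0,"tz":0,"roll":0}
    - {"tx":0,"ty":0,"tz":0,"roll":0}
    - {"tx":0,"ty":0,"tz":0,"roll":0}
    - {"tx":0,"ty":0,"tz":0,"roll":0}
    - {"tx":0,"ty":0,"tz":0,"roll":0}
  claw: 0.3
  squeeze: 7

```text
time: 14.7
ee_pos: [0.4942, -0.0189, 0.0374]
tcp_rot: [-3.137, 0.153, -0.002]
wrist_force: [-0.3, 4.1, 5.4]
gripper_width: 0.492
```

Call:
arm_command:
  increments:
    - {"tx":0,"ty":0,"tz":-0.01,"roll":0}
    - {"tx":0,"ty":0,"tz":-0.03,"roll":0}
    - {"tx":0,"ty":0,"tz":-0.06,"roll":0}
    - {"tx":0,"ty":0,"tz":-0.1,"roll":0}
    - {"tx":0,"ty":0,"tz":-0.12,"roll":0}

```text
time: 15.2
ee_pos: [0.4946, -0.0199, 0.1601]
tcp_rot: [3.137, -0.152, 0.006]
wrist_force: [0.3, -0.6, -0.1]
gripper_width: 0.494
```

```bash
python3 - <<'E'
from h import *
f,X,s=shot("scene");save(f["image"],"s10.png")
to(0.5105,0.2605,0.16,84.6)
E
```

```text
t=15.25 at [ 0.4965 -0.02    0.1628] jaw -95.6 tilt 0.47 -> t [-0.0132 -0.2806  0.0024] roll -0.2 grip 0.489 F [1.6 0.6 1.2] j6 1.58
```

View pics/s10.png

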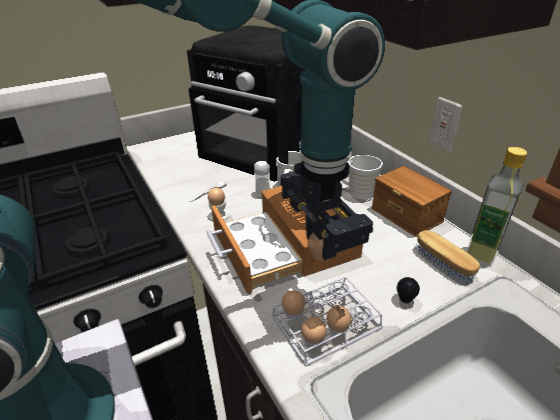

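Call:
arm_command:
  increments:
    - {"tx":-0.01,"ty":-0.02,"tz":0,"roll":0}
    - {"tx":-0.012,"ty":-0.05,"tz":0,"roll":0}
    - {"tx":-0.012,"ty":-0.09,"tz":0,"roll":0}
    - {"tx":-0.012,"ty":-0.13,"tz":0,"roll":0}
    - {"tx":-0.012,"ty":-0.17,"tz":0,"roll":0}

```text
time: 15.75
ee_pos: [0.4972, 0.1518, 0.1557]
tcp_rot: [3.137, -0.153, -0.002]
wrist_force: [1.5, -0.6, -0.1]
gripper_width: 0.492
```

Call:
arm_command:
  increments:
    - {"tx":0,"ty":-0.04,"tz":0,"roll":0}
    - {"tx":0,"ty":-0.08,"tz":0,"roll":0}
    - {"tx":0,"ty":-0.11,"tz":0.02,"roll":0}
    - {"tx":0,"ty":-0.11,"tz":0.04,"roll":0}
    - {"tx":0,"ty":-0.11,"tz":0.04,"roll":0}

```text
time: 16.25
ee_pos: [0.5055, 0.2598, 0.1124]
tcp_rot: [3.134, -0.149, -0.011]
wrist_force: [-1.7, -1.3, -1.3]
gripper_width: 0.491
```

Call:
arm_command:
  increments:
    - {"tx":0,"ty":0,"tz":0,"roll":0}
    - {"tx":0,"ty":0,"tz":0,"roll":0}

```text
time: 16.45
ee_pos: [0.5091, 0.26, 0.1173]
tcp_rot: [3.138, -0.154, 0.001]
wrist_force: [-0.5, 0.4, -0.3]
gripper_width: 0.493
```

```bash
python3 - <<'E'
from h import *
to(0.5105,0.2605,0.038,84.6)
E
```

```text
t=16.45 at [0.5091 0.26   0.1173] jaw -95.6 tilt 0.04 -> t [ 0.0013 -0.0006  0.0793] roll -0.2 grip 0.493 F [-0.5  0.4 -0.3] j6 2.10
```

Call:
arm_command:
  increments:
    - {"tx":0.001,"ty":-0.0005,"tz":0.02,"roll":0}
    - {"tx":0.001,"ty":-0.0005,"tz":0.04,"roll":0}
    - {"tx":0.001,"ty":-0.0005,"tz":0.06,"roll":0}
    - {"tx":0.001,"ty":-0.0005,"tz":0.07,"roll":0}
    - {"tx":0.001,"ty":-0.0005,"tz":0.074,"roll":0}

```text
time: 16.95
ee_pos: [0.5097, 0.2603, 0.0424]
tcp_rot: [3.137, -0.154, -0.001]
wrist_force: [-0.5, -0.4, -0.6]
gripper_width: 0.494
```

Call:
arm_command:
  increments:
    - {"tx":0,"ty":0,"tz":0.002,"roll":0}
    - {"tx":0,"ty":0,"tz":0.003,"roll":0}
    - {"tx":0,"ty":0,"tz":0.005,"roll":0}
    - {"tx":0,"ty":0,"tz":0.005,"roll":0}

```text
time: 17.35
ee_pos: [0.5109, 0.261, 0.0387]
tcp_rot: [-3.138, 0.152, -0.003]
wrist_force: [1.8, -3.5, 0.9]
gripper_width: 0.491
```

Call:
arm_command:
  increments:
    - {"tx":0,"ty":0,"tz":0.001,"roll":0}
    - {"tx":0,"ty":0,"tz":0.001,"roll":0}

```text
time: 17.55
ee_pos: [0.5111, 0.2608, 0.0378]
tcp_rot: [3.138, -0.152, 0.004]
wrist_force: [1.8, -5.1, 4.4]
gripper_width: 0.494
```

Call:
arm_command:
  increments:
    - {"tx":0,"ty":0,"tz":0,"roll":0}
    - {"tx":0,"ty":0,"tz":0,"roll":0}
    - {"tx":0,"ty":0,"tz":0,"roll":0}
    - {"tx":0,"ty":0,"tz":0,"roll":0}
    - {"tx":0,"ty":0,"tz":0,"roll":0}
  claw: 0.62

```text
time: 18.05
ee_pos: [0.5095, 0.2612, 0.0365]
tcp_rot: [3.138, -0.152, -0.001]
wrist_force: [-0.6, -0.5, 0.1]
gripper_width: 0.623
```

Call:
arm_command:
  increments:
    - {"tx":0,"ty":0,"tz":-0.01,"roll":0}
    - {"tx":0,"ty":0,"tz":-0.03,"roll":0}
    - {"tx":0,"ty":0,"tz":-0.07,"roll":0}
    - {"tx":0,"ty":0,"tz":-0.11,"roll":0}
    - {"tx":-0.03,"ty":0.02,"tz":-0.13,"roll":0}

```text
time: 18.55
ee_pos: [0.4829, 0.2464, 0.1725]
tcp_rot: [-3.133, 0.152, -0.015]
wrist_force: [-0.2, 0.6, 0.8]
gripper_width: 0.618
```

Call:
arm_command:
  increments:
    - {"tx":-0.05,"ty":0.04,"tz":0,"roll":0}
    - {"tx":-0.08,"ty":0.08,"tz":0,"roll":0}
    - {"tx":-0.08,"ty":0.13,"tz":0,"roll":0}
    - {"tx":-0.08,"ty":0.18,"tz":0,"roll":0}
    - {"tx":-0.08,"ty":0.22,"tz":0,"roll":0}

```text
time: 19.05
ee_pos: [0.3764, 0.0327, 0.1677]
tcp_rot: [-3.138, 0.149, -0.004]
wrist_force: [0.7, 0.5, 0.1]
gripper_width: 0.618
```

```bash
python3 - <<'E'
from h import *
to(0.4415,-0.0173,0.15,84.6)
f,X,s=shot("wrist");save(f["image"],"w11.png");print(egg(X,np.array([.5105,.2605])))
for p in ((.4415,-.0173),(.4916,-.0904),(.4399,-.089)): print(egg(X,np.array(p)))
E
```

```text
t=19.05 at [0.3764 0.0327 0.1677] jaw -95.4 tilt 0.14 -> t [0.0695 0.0436 0.0179] roll -0.0 grip 0.618 F [0.7 0.5 0.1] j6 1.69
None
(array([ 0.44157094, -0.01713033,  0.04851348]), 2556, np.float64(0.0005172950994599358))
(array([ 0.49163519, -0.09053708,  0.04869206]), 3157, np.float64(0.0006208568510651237))
(array([ 0.43957128, -0.08944113,  0.04869109]), 2630, np.float64(0.0005738247724976052))
```

View pics/w11.png

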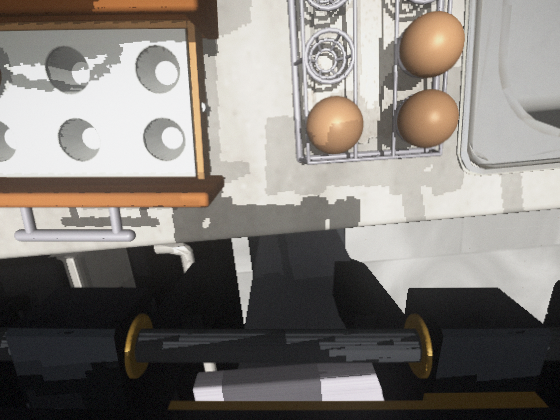

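Call:
arm_command:
  increments:
    - {"tx":0.035,"ty":0.022,"tz":0.02,"roll":0}
    - {"tx":0.068,"ty":0.044,"tz":0.05,"roll":0}
    - {"tx":0.068,"ty":0.044,"tz":0.07,"roll":0}
    - {"tx":0.068,"ty":0.044,"tz":0.07,"roll":0}
    - {"tx":0.068,"ty":0.044,"tz":0.07,"roll":0}
  claw: 0.6

```text
time: 19.6
ee_pos: [0.4401, -0.0163, 0.0969]
tcp_rot: [-3.138, 0.153, 0.002]
wrist_force: [0.7, -0.1, 0.8]
gripper_width: 0.601
```

Call:
arm_command:
  increments:
    - {"tx":0,"ty":0,"tz":0,"roll":0}

```text
time: 19.7
ee_pos: [0.4411, -0.016, 0.0981]
tcp_rot: [-3.138, 0.151, -0.003]
wrist_force: [-0.6, -0.1, -0.1]
gripper_width: 0.601
```

```bash
python3 - <<'E'
from h import *
to(0.4415,-0.0172,0.038,84.6)
f,X,s=shot("top");print(egg(X,np.array([.509,.262])));save(cv2.resize(f["image"][140:290,150:420],None,fx=2.9,fy=2.9),"t12.png")
E
```

```text
t=19.70 at [ 0.4411 -0.016   0.0981] jaw -95.5 tilt 0.12 -> t [0.0004 0.0012 0.0601] roll -0.1 grip 0.601 F [-0.6 -0.1 -0.1] j6 1.57
(array([0.51261176, 0.26306317, 0.04942038]), 231, np.float64(0.0017185826410481455))
```

View pics/t12.png

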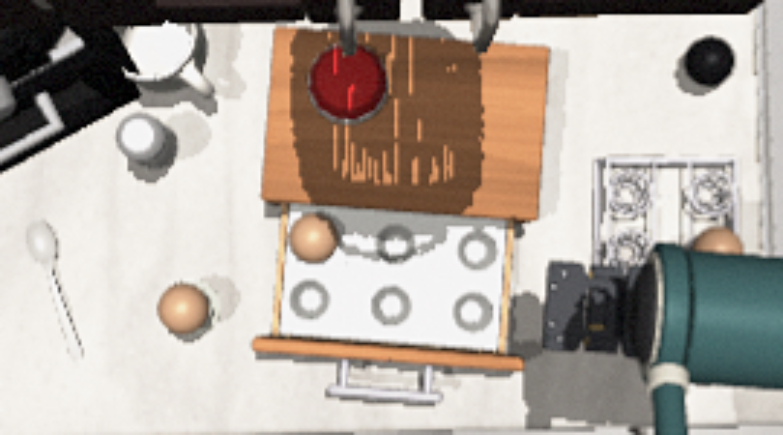

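Egg in hollow 3 is seated upright (top view ~(313,238)), old egg is in the cup (185,307). Next egg.

Call:
arm_command:
  increments:
    - {"tx":0.0005,"ty":0.001,"tz":0.02,"roll":0}
    - {"tx":0.0005,"ty":0.001,"tz":0.045,"roll":0}
    - {"tx":0.0005,"ty":0.001,"tz":0.06,"roll":0}
    - {"tx":0.0005,"ty":0.001,"tz":0.06,"roll":0}
    - {"tx":0.0005,"ty":0.001,"tz":0.06,"roll":0}

```text
time: 20.25
ee_pos: [0.4415, -0.0172, 0.0378]
tcp_rot: [3.138, -0.151, 0.002]
wrist_force: [0.3, -0.1, -0.8]
gripper_width: 0.604
```

Call:
arm_command:
  increments:
    - {"tx":0,"ty":0,"tz":0,"roll":0}
    - {"tx":0,"ty":0,"tz":0,"roll":0}
    - {"tx":0,"ty":0,"tz":0,"roll":0}
    - {"tx":0,"ty":0,"tz":0,"roll":0}
    - {"tx":0,"ty":0,"tz":0,"roll":0}
  claw: 0.3
  squeeze: 7

```text
time: 20.75
ee_pos: [0.4423, -0.0175, 0.0379]
tcp_rot: [-3.138, 0.153, -0.004]
wrist_force: [0.6, 2.4, 6.7]
gripper_width: 0.489
```

Call:
arm_command:
  increments:
    - {"tx":0,"ty":0,"tz":-0.01,"roll":0}
    - {"tx":0,"ty":0,"tz":-0.03,"roll":0}
    - {"tx":0,"ty":0,"tz":-0.06,"roll":0}
    - {"tx":0,"ty":0,"tz":-0.1,"roll":0}
    - {"tx":0,"ty":0,"tz":-0.12,"roll":0}

```text
time: 21.25
ee_pos: [0.442, -0.0179, 0.1601]
tcp_rot: [3.137, -0.152, 0.006]
wrist_force: [0.4, 0.3, -0.1]
gripper_width: 0.493
```

```bash
python3 - <<'E'
from h import *
to(0.4968,0.1166,0.12,84.6)
E
```

```text
t=21.25 at [ 0.442  -0.0179  0.1601] jaw -95.6 tilt 0.21 -> t [ 0.0413 -0.1392  0.0402] roll -0.2 grip 0.493 F [ 0.4  0.3 -0.1] j6 1.57
```

Call:
arm_command:
  increments:
    - {"tx":0.01,"ty":-0.03,"tz":0,"roll":0}
    - {"tx":0.02,"ty":-0.07,"tz":0,"roll":0}
    - {"tx":0.03,"ty":-0.11,"tz":0,"roll":0}
    - {"tx":0.041,"ty":-0.139,"tz":0.01,"roll":0}
    - {"tx":0.041,"ty":-0.139,"tz":0.03,"roll":0}

```text
time: 21.75
ee_pos: [0.4983, 0.1199, 0.1288]
tcp_rot: [-3.136, 0.147, -0.009]
wrist_force: [-0.4, -0.8, -0.7]
gripper_width: 0.489
```

Call:
arm_command:
  increments:
    - {"tx":0,"ty":0,"tz":0.01,"roll":0}
    - {"tx":0,"ty":0,"tz":0.01,"roll":0}
    - {"tx":0,"ty":0,"tz":0.01,"roll":0}

```text
time: 22.05
ee_pos: [0.4947, 0.1161, 0.1167]
tcp_rot: [3.137, -0.154, -0.002]
wrist_force: [-0.6, 0.5, -0.7]
gripper_width: 0.496
```

```bash
python3 - <<'E'
from h import *
to(0.4973,0.1166,0.038,84.6)
E
```

```text
t=22.05 at [0.4947 0.1161 0.1167] jaw -95.6 tilt 0.06 -> t [ 0.0027 -0.0008  0.0787] roll -0.2 grip 0.496 F [-0.6  0.5 -0.7] j6 1.85
```

Call:
arm_command:
  increments:
    - {"tx":0.002,"ty":-0.001,"tz":0.02,"roll":0}
    - {"tx":0.002,"ty":-0.001,"tz":0.04,"roll":0}
    - {"tx":0.002,"ty":-0.001,"tz":0.06,"roll":0}
    - {"tx":0.002,"ty":-0.001,"tz":0.07,"roll":0}
    - {"tx":0.002,"ty":-0.001,"tz":0.074,"roll":0}

```text
time: 22.55
ee_pos: [0.4969, 0.117, 0.0424]
tcp_rot: [3.138, -0.154, -0.001]
wrist_force: [-0.1, 0.1, -0.8]
gripper_width: 0.493
```

Call:
arm_command:
  increments:
    - {"tx":0,"ty":0,"tz":0.002,"roll":0}
    - {"tx":0,"ty":0,"tz":0.003,"roll":0}
    - {"tx":0,"ty":0,"tz":0.0045,"roll":0}
    - {"tx":0,"ty":0,"tz":0.0055,"roll":0}
    - {"tx":0,"ty":0,"tz":0.0055,"roll":0}

```text
time: 23.05
ee_pos: [0.4985, 0.1174, 0.0385]
tcp_rot: [3.138, -0.152, 0.004]
wrist_force: [0.0, -2.9, 4.5]
gripper_width: 0.494
```

Contact. Release and lift.

Call:
arm_command:
  increments:
    - {"tx":0,"ty":0,"tz":0,"roll":0}
    - {"tx":0,"ty":0,"tz":0,"roll":0}
    - {"tx":0,"ty":0,"tz":0,"roll":0}
    - {"tx":0,"ty":0,"tz":0,"roll":0}
    - {"tx":0,"ty":0,"tz":0,"roll":0}
  claw: 0.62

```text
time: 23.55
ee_pos: [0.4971, 0.1177, 0.037]
tcp_rot: [3.138, -0.152, -0.001]
wrist_force: [0.2, -0.2, 0.5]
gripper_width: 0.619
```

Call:
arm_command:
  increments:
    - {"tx":0,"ty":0,"tz":-0.01,"roll":0}
    - {"tx":0,"ty":0,"tz":-0.03,"roll":0}
    - {"tx":0,"ty":0,"tz":-0.07,"roll":0}
    - {"tx":0,"ty":0,"tz":-0.11,"roll":0}
    - {"tx":-0.03,"ty":0.02,"tz":-0.13,"roll":0}

```text
time: 24.05
ee_pos: [0.4706, 0.1019, 0.1729]
tcp_rot: [-3.136, 0.151, -0.016]
wrist_force: [0.6, -0.8, 0.7]
gripper_width: 0.62
```

Call:
arm_command:
  increments:
    - {"tx":-0.05,"ty":0.04,"tz":0,"roll":0}
    - {"tx":-0.06,"ty":0.08,"tz":0,"roll":0}
    - {"tx":-0.06,"ty":0.12,"tz":0,"roll":0}
    - {"tx":-0.06,"ty":0.12,"tz":0,"roll":0}

```text
time: 24.45
ee_pos: [0.3932, -0.0166, 0.1681]
tcp_rot: [3.136, -0.161, 0.003]
wrist_force: [0.1, -0.2, -0.6]
gripper_width: 0.616
```

```bash
python3 - <<'E'
from h import *
f,X,s=shot("wrist");save(f["image"],"w13.png");print(egg(X,np.array([.4968,.1166])))
for p in ((.4916,-.0904),(.4399,-.089)): print(egg(X,np.array(p)))
to(0.4916,-0.0905,0.11,84.6)
E
```

```text
(array([0.49687749, 0.11654543, 0.04838482]), 2801, np.float64(0.000603496502915367))
(array([ 0.491566  , -0.09056148,  0.04874265]), 2960, np.float64(0.0005344935573753651))
(array([ 0.43992613, -0.08920483,  0.04856116]), 2445, np.float64(0.0005069328294665652))
t=24.50 at [ 0.3939 -0.0149  0.1681] jaw -95.9 tilt 0.11 -> t [0.1048 0.0653 0.0583] roll -0.5 grip 0.619 F [0.8 0.8 0.8] j6 1.57
```

View pics/w13.png

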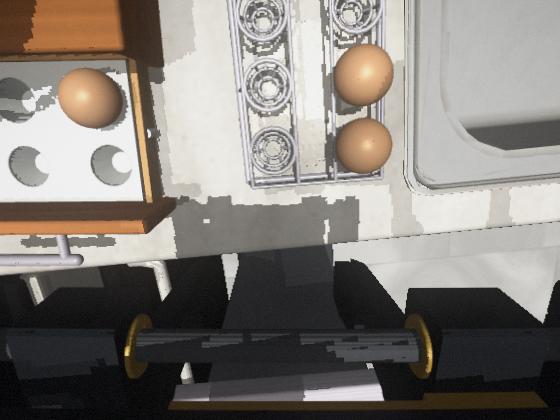

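Hollow 5 egg seated (wrist picture (90,97)); rack eggs left at (363,74) and (363,146). Next: the far one.

Call:
arm_command:
  increments:
    - {"tx":0.04,"ty":0.025,"tz":0.0,"roll":0}
    - {"tx":0.08,"ty":0.05,"tz":0.02,"roll":0}
    - {"tx":0.104,"ty":0.065,"tz":0.05,"roll":0}
    - {"tx":0.104,"ty":0.065,"tz":0.058,"roll":0}
    - {"tx":0.104,"ty":0.065,"tz":0.058,"roll":0}
  claw: 0.6

```text
time: 25.0
ee_pos: [0.4901, -0.0865, 0.107]
tcp_rot: [-3.136, 0.152, 0.009]
wrist_force: [0.3, 0.4, 0.7]
gripper_width: 0.6
```

Call:
arm_command:
  increments:
    - {"tx":0,"ty":0,"tz":0,"roll":0}
    - {"tx":0,"ty":0,"tz":0,"roll":0}

```text
time: 25.2
ee_pos: [0.4916, -0.0868, 0.1104]
tcp_rot: [3.138, -0.15, 0.003]
wrist_force: [0.2, 0.1, -0.6]
gripper_width: 0.6
```

```bash
python3 - <<'E'
from h import *
to(0.4916,-0.0905,0.038,84.6)
E
```

```text
t=25.20 at [ 0.4916 -0.0868  0.1104] jaw -95.5 tilt 0.10 -> t [0.0002 0.0036 0.0724] roll -0.1 grip 0.600 F [ 0.2  0.1 -0.6] j6 1.44
```

Call:
arm_command:
  increments:
    - {"tx":0,"ty":0.0036,"tz":0.02,"roll":0}
    - {"tx":0,"ty":0.0036,"tz":0.045,"roll":0}
    - {"tx":0,"ty":0.0036,"tz":0.072,"roll":0}
    - {"tx":0,"ty":0.0036,"tz":0.072,"roll":0}
    - {"tx":0,"ty":0.0036,"tz":0.072,"roll":0}

```text
time: 25.7
ee_pos: [0.4911, -0.091, 0.0382]
tcp_rot: [3.138, -0.151, 0.001]
wrist_force: [0.5, 0.3, 0.1]
gripper_width: 0.602
```

Call:
arm_command:
  increments:
    - {"tx":0,"ty":0,"tz":0,"roll":0}
    - {"tx":0,"ty":0,"tz":0,"roll":0}
    - {"tx":0,"ty":0,"tz":0,"roll":0}
    - {"tx":0,"ty":0,"tz":0,"roll":0}
    - {"tx":0,"ty":0,"tz":0,"roll":0}
  claw: 0.3
  squeeze: 7

```text
time: 26.2
ee_pos: [0.4927, -0.0912, 0.039]
tcp_rot: [-3.138, 0.153, -0.005]
wrist_force: [-0.1, 4.0, 7.8]
gripper_width: 0.492
```

Call:
arm_command:
  increments:
    - {"tx":0,"ty":0,"tz":-0.01,"roll":0}
    - {"tx":0,"ty":0,"tz":-0.03,"roll":0}
    - {"tx":0,"ty":0,"tz":-0.06,"roll":0}
    - {"tx":0,"ty":0,"tz":-0.1,"roll":0}
    - {"tx":0,"ty":0,"tz":-0.12,"roll":0}

```text
time: 26.7
ee_pos: [0.4925, -0.0921, 0.1611]
tcp_rot: [3.136, -0.152, 0.007]
wrist_force: [1.1, -0.7, -0.6]
gripper_width: 0.494
```

```bash
python3 - <<'E'
from h import *
to(0.4567,0.265,0.12,84.6)
E
```

```text
t=26.70 at [ 0.4925 -0.0921  0.1611] jaw -95.6 tilt 0.28 -> t [-0.0704 -0.352   0.0403] roll -0.2 grip 0.494 F [ 1.1 -0.7 -0.6] j6 1.43
```

Call:
arm_command:
  increments:
    - {"tx":-0.01,"ty":-0.03,"tz":0,"roll":0}
    - {"tx":-0.02,"ty":-0.07,"tz":0,"roll":0}
    - {"tx":-0.03,"ty":-0.11,"tz":0,"roll":0}
    - {"tx":-0.04,"ty":-0.155,"tz":0,"roll":0}
    - {"tx":-0.05,"ty":-0.2,"tz":0,"roll":0}

```text
time: 27.2
ee_pos: [0.4602, 0.1135, 0.1579]
tcp_rot: [3.137, -0.154, 0.002]
wrist_force: [0.8, 0.5, -0.5]
gripper_width: 0.491
```

Call:
arm_command:
  increments:
    - {"tx":-0.01,"ty":-0.045,"tz":0,"roll":0}
    - {"tx":-0.015,"ty":-0.09,"tz":0,"roll":0}
    - {"tx":-0.02,"ty":-0.12,"tz":0,"roll":0}
    - {"tx":-0.02,"ty":-0.152,"tz":0.01,"roll":0}
    - {"tx":-0.02,"ty":-0.152,"tz":0.03,"roll":0}

```text
time: 27.7
ee_pos: [0.4575, 0.2698, 0.1297]
tcp_rot: [-3.134, 0.147, -0.009]
wrist_force: [0.7, -0.2, -1.2]
gripper_width: 0.492
```

Call:
arm_command:
  increments:
    - {"tx":0,"ty":0,"tz":0.01,"roll":0}
    - {"tx":0,"ty":0,"tz":0.01,"roll":0}
    - {"tx":0,"ty":0,"tz":0.01,"roll":0}

```text
time: 28.0
ee_pos: [0.4553, 0.265, 0.1173]
tcp_rot: [3.137, -0.154, -0.001]
wrist_force: [0.6, 0.5, 0.3]
gripper_width: 0.495
```

```bash
python3 - <<'E'
from h import *
to(0.457,0.265,0.038,84.6)
f,X,s=shot("scene");save(f["image"],"s14.png")
E
```

```text
t=28.00 at [0.4553 0.265  0.1173] jaw -95.6 tilt 0.04 -> t [ 0.0017 -0.0002  0.0793] roll -0.2 grip 0.495 F [0.6 0.5 0.3] j6 2.15
```

View pics/s14.png

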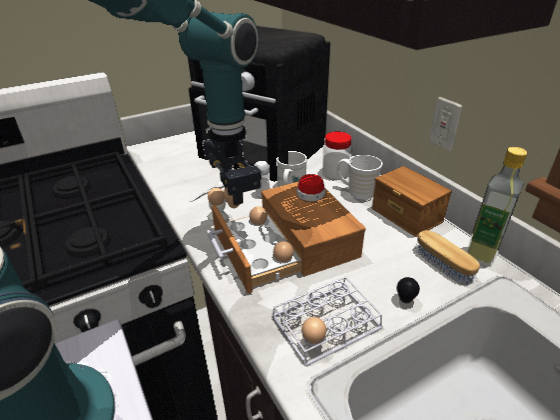

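Call:
arm_command:
  increments:
    - {"tx":0.0015,"ty":0,"tz":0.02,"roll":0}
    - {"tx":0.0015,"ty":0,"tz":0.04,"roll":0}
    - {"tx":0.0015,"ty":0,"tz":0.06,"roll":0}
    - {"tx":0.0015,"ty":0,"tz":0.07,"roll":0}
    - {"tx":0.0015,"ty":0,"tz":0.074,"roll":0}

```text
time: 28.55
ee_pos: [0.4568, 0.265, 0.0428]
tcp_rot: [3.137, -0.154, -0.001]
wrist_force: [-0.2, -0.0, -0.6]
gripper_width: 0.492
```

Call:
arm_command:
  increments:
    - {"tx":0,"ty":0,"tz":0.002,"roll":0}
    - {"tx":0,"ty":0,"tz":0.003,"roll":0}
    - {"tx":0,"ty":0,"tz":0.0045,"roll":0}
    - {"tx":0,"ty":0,"tz":0.0055,"roll":0}
    - {"tx":0,"ty":0,"tz":0.0055,"roll":0}

```text
time: 29.05
ee_pos: [0.4577, 0.2655, 0.0389]
tcp_rot: [3.138, -0.152, 0.002]
wrist_force: [-0.5, -3.7, 4.5]
gripper_width: 0.491
```

Call:
arm_command:
  increments:
    - {"tx":0,"ty":0,"tz":0,"roll":0}
    - {"tx":0,"ty":0,"tz":0,"roll":0}
    - {"tx":0,"ty":0,"tz":0,"roll":0}
    - {"tx":0,"ty":0,"tz":0,"roll":0}
    - {"tx":0,"ty":0,"tz":0,"roll":0}
  claw: 0.62

```text
time: 29.55
ee_pos: [0.4568, 0.2657, 0.0376]
tcp_rot: [-3.138, 0.152, 0.0]
wrist_force: [-0.5, -0.3, -0.3]
gripper_width: 0.617
```

Call:
arm_command:
  increments:
    - {"tx":0,"ty":0,"tz":-0.01,"roll":0}
    - {"tx":0,"ty":0,"tz":-0.03,"roll":0}
    - {"tx":0,"ty":0,"tz":-0.07,"roll":0}
    - {"tx":0,"ty":0,"tz":-0.11,"roll":0}
    - {"tx":-0.02,"ty":0.02,"tz":-0.13,"roll":0}

```text
time: 30.05
ee_pos: [0.4391, 0.25, 0.1732]
tcp_rot: [-3.133, 0.151, -0.013]
wrist_force: [0.6, 1.4, 1.4]
gripper_width: 0.618
```

Call:
arm_command:
  increments:
    - {"tx":-0.03,"ty":0.04,"tz":0,"roll":0}
    - {"tx":-0.03,"ty":0.09,"tz":0,"roll":0}
    - {"tx":-0.03,"ty":0.14,"tz":0,"roll":0}
    - {"tx":-0.03,"ty":0.19,"tz":0,"roll":0}
    - {"tx":-0.03,"ty":0.24,"tz":0,"roll":0}

```text
time: 30.55
ee_pos: [0.3816, 0.0102, 0.1688]
tcp_rot: [3.138, -0.15, 0.004]
wrist_force: [-0.3, -0.1, 0.9]
gripper_width: 0.618
```

Call:
arm_command:
  increments:
    - {"tx":0.02,"ty":0.04,"tz":0,"roll":0}
    - {"tx":0.02,"ty":0.04,"tz":0,"roll":0}

```text
time: 30.75
ee_pos: [0.3994, -0.0344, 0.1692]
tcp_rot: [3.136, -0.163, 0.006]
wrist_force: [-0.3, 0.3, 0.4]
gripper_width: 0.617
```

```bash
python3 - <<'E'
from h import *
f,X,s=shot("wrist");save(f["image"],"w15.png")
for p in [(.4399,-.089)]: print(egg(X,np.array(p)))
to(0.4399,-0.0892,0.11,84.6)
f,X,s=shot("top");save(cv2.resize(f["image"][140:290,150:420],None,fx=2.9,fy=2.9),"t15.png")
E
```

```text
(array([ 0.43977206, -0.08940183,  0.04855811]), 2354, np.float64(0.0004903867494364848))
t=30.80 at [ 0.3987 -0.0323  0.1688] jaw -95.9 tilt 0.10 -> t [0.0467 0.0524 0.0588] roll -0.5 grip 0.619 F [ 0.3 -0.4 -0.4] j6 1.53
```

View pics/w15.png

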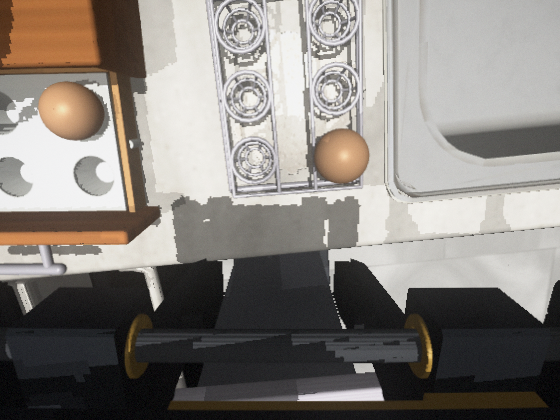

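View pics/t15.png

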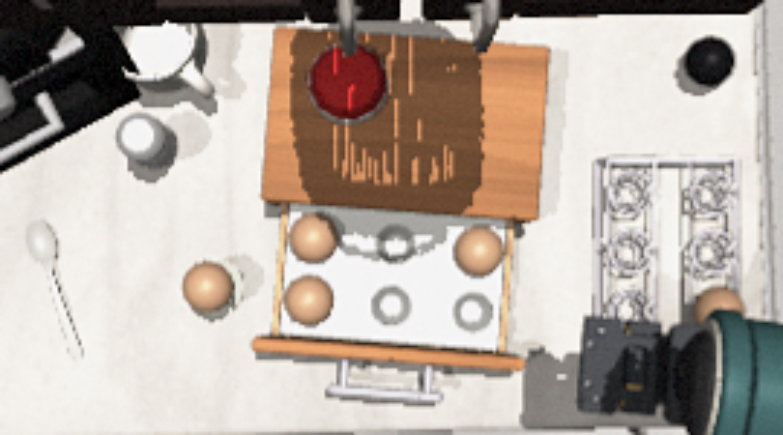

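Call:
arm_command:
  increments:
    - {"tx":0.02,"ty":0.025,"tz":0.0,"roll":0}
    - {"tx":0.046,"ty":0.052,"tz":0.02,"roll":0}
    - {"tx":0.046,"ty":0.054,"tz":0.05,"roll":0}
    - {"tx":0.046,"ty":0.054,"tz":0.058,"roll":0}
    - {"tx":0.046,"ty":0.054,"tz":0.058,"roll":0}
  claw: 0.65

```text
time: 31.35
ee_pos: [0.4366, -0.0863, 0.1081]
tcp_rot: [-3.137, 0.149, 0.008]
wrist_force: [-0.8, 1.0, -0.7]
gripper_width: 0.653
```

Call:
arm_command:
  increments:
    - {"tx":0,"ty":0,"tz":0,"roll":0}
    - {"tx":0,"ty":0,"tz":0,"roll":0}

```text
time: 31.55
ee_pos: [0.4394, -0.0876, 0.1111]
tcp_rot: [3.138, -0.15, 0.003]
wrist_force: [0.1, 0.4, -0.3]
gripper_width: 0.649
```

```bash
python3 - <<'E'
from h import *
to(0.4398,-0.0893,0.038,84.6)
E
```

```text
t=31.55 at [ 0.4394 -0.0876  0.1111] jaw -95.5 tilt 0.13 -> t [0.0004 0.0016 0.0731] roll -0.1 grip 0.649 F [ 0.1  0.4 -0.3] j6 1.41
```

Call:
arm_command:
  increments:
    - {"tx":0,"ty":0.0015,"tz":0.02,"roll":0}
    - {"tx":0,"ty":0.0015,"tz":0.045,"roll":0}
    - {"tx":0,"ty":0.0015,"tz":0.073,"roll":0}
    - {"tx":0,"ty":0.0015,"tz":0.073,"roll":0}
    - {"tx":0,"ty":0.0015,"tz":0.073,"roll":0}

```text
time: 32.05
ee_pos: [0.4387, -0.0896, 0.0375]
tcp_rot: [-3.138, 0.152, -0.0]
wrist_force: [0.8, 0.3, -0.1]
gripper_width: 0.652
```

Call:
arm_command:
  increments:
    - {"tx":0,"ty":0,"tz":0,"roll":0}
    - {"tx":0,"ty":0,"tz":0,"roll":0}
    - {"tx":0,"ty":0,"tz":0,"roll":0}
    - {"tx":0,"ty":0,"tz":0,"roll":0}
    - {"tx":0,"ty":0,"tz":0,"roll":0}
  claw: 0.3
  squeeze: 7

```text
time: 32.55
ee_pos: [0.4401, -0.0899, 0.0382]
tcp_rot: [3.138, -0.153, 0.005]
wrist_force: [0.2, 2.4, 7.1]
gripper_width: 0.491
```

Call:
arm_command:
  increments:
    - {"tx":0,"ty":0,"tz":-0.01,"roll":0}
    - {"tx":0,"ty":0,"tz":-0.03,"roll":0}
    - {"tx":0,"ty":0,"tz":-0.06,"roll":0}
    - {"tx":0,"ty":0,"tz":-0.1,"roll":0}
    - {"tx":0,"ty":0,"tz":-0.12,"roll":0}

```text
time: 33.05
ee_pos: [0.4395, -0.0903, 0.1602]
tcp_rot: [3.137, -0.152, 0.006]
wrist_force: [0.8, -0.7, 0.0]
gripper_width: 0.491
```

```bash
python3 - <<'E'
from h import *
to(0.4433,0.122,0.12,84.6)
E
```

```text
t=33.05 at [ 0.4395 -0.0903  0.1602] jaw -95.6 tilt 0.22 -> t [-0.017  -0.2117  0.0399] roll -0.2 grip 0.491 F [ 0.8 -0.7  0. ] j6 1.41
```

Call:
arm_command:
  increments:
    - {"tx":-0.005,"ty":-0.03,"tz":0,"roll":0}
    - {"tx":-0.01,"ty":-0.07,"tz":0,"roll":0}
    - {"tx":-0.015,"ty":-0.12,"tz":0,"roll":0}
    - {"tx":-0.017,"ty":-0.17,"tz":0,"roll":0}
    - {"tx":-0.017,"ty":-0.21,"tz":0,"roll":0}

```text
time: 33.55
ee_pos: [0.4411, 0.1228, 0.1572]
tcp_rot: [3.138, -0.152, 0.0]
wrist_force: [0.7, -0.9, -0.5]
gripper_width: 0.491
```

Call:
arm_command:
  increments:
    - {"tx":0,"ty":0,"tz":0.02,"roll":0}
    - {"tx":0,"ty":0,"tz":0.04,"roll":0}
    - {"tx":0,"ty":0,"tz":0.04,"roll":0}
    - {"tx":0,"ty":0,"tz":0.04,"roll":0}

```text
time: 33.95
ee_pos: [0.4412, 0.1206, 0.1167]
tcp_rot: [3.137, -0.152, -0.002]
wrist_force: [-0.8, 0.2, 0.2]
gripper_width: 0.489
```

```bash
python3 - <<'E'
from h import *
to(0.4435,0.122,0.038,84.6)
E
```

```text
t=33.95 at [0.4412 0.1206 0.1167] jaw -95.6 tilt 0.09 -> t [ 0.0023 -0.0017  0.0787] roll -0.2 grip 0.489 F [-0.8  0.2  0.2] j6 1.88
```

Call:
arm_command:
  increments:
    - {"tx":0.002,"ty":-0.0015,"tz":0.02,"roll":0}
    - {"tx":0.002,"ty":-0.0015,"tz":0.04,"roll":0}
    - {"tx":0.002,"ty":-0.0015,"tz":0.06,"roll":0}
    - {"tx":0.002,"ty":-0.0015,"tz":0.07,"roll":0}
    - {"tx":0.002,"ty":-0.0015,"tz":0.074,"roll":0}

```text
time: 34.45
ee_pos: [0.444, 0.1218, 0.0426]
tcp_rot: [3.138, -0.154, -0.001]
wrist_force: [-0.5, 0.6, -0.5]
gripper_width: 0.495
```

Call:
arm_command:
  increments:
    - {"tx":0,"ty":0,"tz":0.002,"roll":0}
    - {"tx":0,"ty":0,"tz":0.003,"roll":0}
    - {"tx":0,"ty":0,"tz":0.0045,"roll":0}
    - {"tx":0,"ty":0,"tz":0.0055,"roll":0}
    - {"tx":0,"ty":0,"tz":0.0055,"roll":0}

```text
time: 34.95
ee_pos: [0.4451, 0.1221, 0.0382]
tcp_rot: [3.138, -0.152, 0.003]
wrist_force: [-0.3, -2.8, 4.1]
gripper_width: 0.493
```

Call:
arm_command:
  increments:
    - {"tx":0,"ty":0,"tz":0,"roll":0}
    - {"tx":0,"ty":0,"tz":0,"roll":0}
    - {"tx":0,"ty":0,"tz":0,"roll":0}
    - {"tx":0,"ty":0,"tz":0,"roll":0}
    - {"tx":0,"ty":0,"tz":0,"roll":0}
  claw: 0.64

```text
time: 35.45
ee_pos: [0.4438, 0.1222, 0.0371]
tcp_rot: [-3.138, 0.152, 0.0]
wrist_force: [-0.3, 0.9, 0.2]
gripper_width: 0.645
```

Call:
arm_command:
  increments:
    - {"tx":0,"ty":0,"tz":-0.01,"roll":0}
    - {"tx":0,"ty":0,"tz":-0.03,"roll":0}
    - {"tx":0,"ty":0,"tz":-0.07,"roll":0}
    - {"tx":0,"ty":0,"tz":-0.11,"roll":0}
    - {"tx":-0.02,"ty":-0.02,"tz":-0.14,"roll":0}

```text
time: 35.95
ee_pos: [0.4283, 0.1434, 0.181]
tcp_rot: [-3.137, 0.157, -0.007]
wrist_force: [-0.3, 0.7, 0.0]
gripper_width: 0.64
```

Call:
arm_command:
  increments:
    - {"tx":-0.05,"ty":-0.04,"tz":-0.03,"roll":0}
    - {"tx":-0.05,"ty":-0.08,"tz":-0.05,"roll":0}
    - {"tx":-0.05,"ty":-0.1,"tz":-0.05,"roll":0}
    - {"tx":-0.05,"ty":-0.1,"tz":-0.05,"roll":0}
  claw: 0.0

```text
time: 36.35
ee_pos: [0.3865, 0.2518, 0.2301]
tcp_rot: [-3.134, 0.146, -0.006]
wrist_force: [-0.2, 1.0, 0.2]
gripper_width: 0.301
```

```bash
python3 - <<'E'
from h import *
to(0.378,0.2,0.15,84.6)
f,X,s=shot("wrist");save(f["image"],"w16.png");np.savez("/tmp/w16.npz",X=X,img=f["image"])
for p in ((.4567,.265),(.4433,.122),(.5105,.2605),(.4968,.1166),(.462,.36)): print(egg(X,np.array(p)))
print(ring(X,np.array([.468,.36])))
E
```

```text
t=36.35 at [0.3865 0.2518 0.2301] jaw -95.3 tilt 0.32 -> t [-0.004   0.0526  0.0799] roll 0.1 grip 0.301 F [-0.2  1.   0.2] j6 2.19
(array([0.45847653, 0.26452575, 0.04831481]), 1686, np.float64(0.0005391256340337272))
(array([0.44451568, 0.1215678 , 0.04857709]), 1675, np.float64(0.0006112624114607742))
(array([0.51192829, 0.25969448, 0.0486938 ]), 1962, np.float64(0.0005470691845046932))
(array([0.49821388, 0.1162791 , 0.04868487]), 1951, np.float64(0.0006267444226119231))
(array([0.46994048, 0.34127139, 0.09175367]), 1922, np.float64(0.006787667152780429))
(array([0.4696, 0.347 , 0.0212]), array([0.4696, 0.352 , 0.0214]), 177)
```

View pics/w16.png

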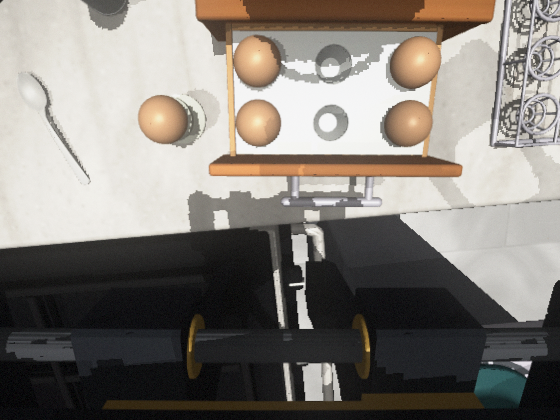

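```bash
python3 - <<'E'
from h import *
d=np.load("/tmp/w16.npz");X=d["X"];im=d["img"]
P=X[92:146,135:190].reshape(-1,3);Q=P[np.isfinite(P[:,2])&(P[:,2]>0.056)&(P[:,2]<0.1)]
f=lambda c:np.linalg.norm(Q-c,axis=1)-0.022
r=least_squares(f,[.46,.36,.061],loss="soft_l1",f_scale=0.001);print(len(Q),r.x,np.std(f(r.x)),Q.min(0),Q.max(0))
c=r.x[:2]
# cup rim points
P=X.reshape(-1,3);B=P[(np.hypot(*(P[:,:2]-c).T)<0.045)&(P[:,2]>0.002)&(P[:,2]<0.012)];print(len(B),B.min(0),B.max(0))
f,X,s=shot("scene");save(cv2.resize(f["image"][160:260,160:290],None,fx=6,fy=6,interpolation=cv2.INTER_CUBIC),"s16.png")
E
```

```text
1920 [0.46961785 0.35161927 0.06036223] 0.0005760711723836015 [0.4480945  0.32931032 0.05615377] [0.4910358  0.37082055 0.08404634]
600 [0.43113721 0.31017476 0.00200234] [0.49541329 0.37326391 0.00990866]
```

View pics/s16.png

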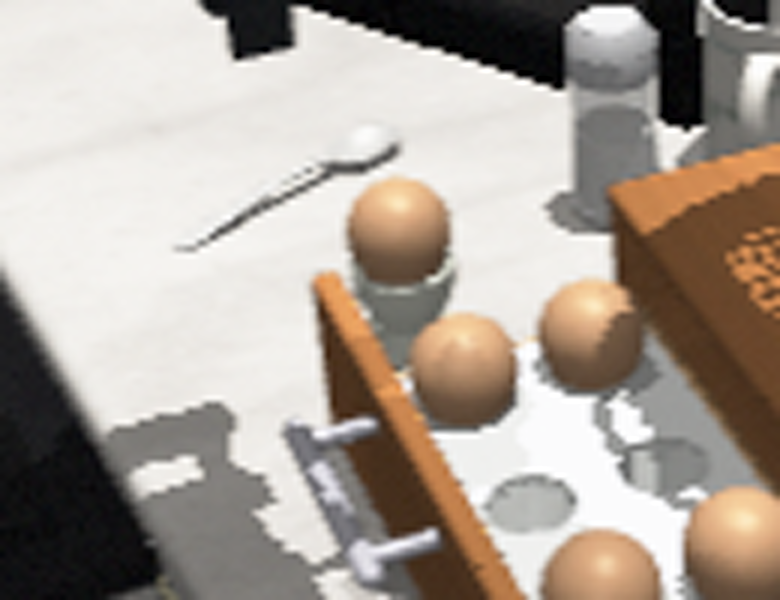

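```bash
python3 - <<'E'
from h import *
d=np.load("/tmp/w16.npz");X=d["X"];Z=X[...,2]
m=(Z>0.055)&(Z<0.072)&(X[...,0]>0.36)&(X[...,0]<0.395)&(X[...,1]>0.13)&(X[...,1]<0.28)
Q=X[m];print(len(Q),Q.min(0),Q.max(0),np.median(Q,0))
to(0.348,0.205,0.10,84.6);to(0.348,0.205,0.045,84.6)
E
```

```text
1174 [0.36948228 0.15177584 0.06141462] [0.39498982 0.24970144 0.06872334] [0.37952782 0.19800488 0.06580706]
t=36.45 at [0.3857 0.2486 0.2277] jaw -95.5 tilt 0.03 -> t [-0.0334  0.0469  0.1277] roll -0.1 grip 0.211 F [0.1 0.5 0.4] j6 2.18
t=36.45 at [0.3857 0.2486 0.2277] jaw -95.5 tilt 0.03 -> t [-0.0334  0.0469  0.1827] roll -0.1 grip 0.211 F [0.1 0.5 0.4] j6 2.18
```

Call:
arm_command:
  increments:
    - {"tx":-0.033,"ty":0.02,"tz":0,"roll":0}
    - {"tx":-0.033,"ty":0.047,"tz":0.04,"roll":0}
    - {"tx":-0.033,"ty":0.047,"tz":0.08,"roll":0}
    - {"tx":-0.033,"ty":0.047,"tz":0.12,"roll":0}
    - {"tx":-0.033,"ty":0.047,"tz":0.12,"roll":0}

```text
time: 36.95
ee_pos: [0.3433, 0.2008, 0.1016]
tcp_rot: [3.131, -0.155, -0.018]
wrist_force: [-1.0, -1.1, 0.4]
gripper_width: 0.003
```

```bash
python3 - <<'E'
from h import *
to(0.348,0.205,0.045,84.6)
f,X,s=shot("scene");save(f["image"],"s17.png")
E
```

```text
t=36.95 at [0.3433 0.2008 0.1016] jaw -95.7 tilt 0.76 -> t [ 0.0049 -0.0051  0.0565] roll -0.3 grip 0.003 F [-1.  -1.1  0.4] j6 2.14
```

View pics/s17.png

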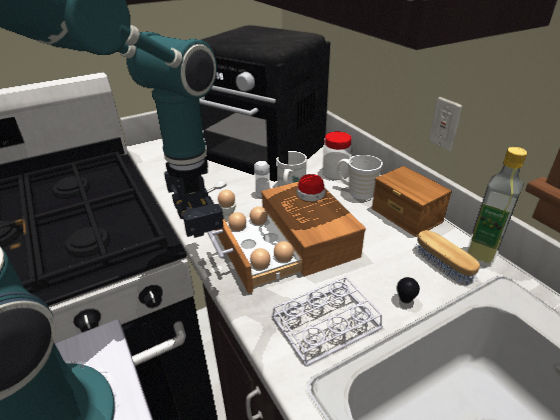

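Call:
arm_command:
  increments:
    - {"tx":0,"ty":0,"tz":0.02,"roll":0}
    - {"tx":0,"ty":0,"tz":0.04,"roll":0}
    - {"tx":0,"ty":0,"tz":0.06,"roll":0}
    - {"tx":0,"ty":0,"tz":0.06,"roll":0}
    - {"tx":0,"ty":0,"tz":0.06,"roll":0}

```text
time: 37.5
ee_pos: [0.3498, 0.2051, 0.0488]
tcp_rot: [-3.137, 0.153, -0.002]
wrist_force: [0.6, -0.6, 0.7]
gripper_width: 0.005
```

```bash
python3 - <<'E'
from h import *
to(0.48,0.192,0.045,84.6)
E
```

```text
t=37.50 at [0.3498 0.2051 0.0488] jaw -95.6 tilt 0.09 -> t [0.1309 0.0004 0.004 ] roll -0.2 grip 0.005 F [ 0.6 -0.6  0.7] j6 2.14
```

Call:
arm_command:
  increments:
    - {"tx":0.006,"ty":0,"tz":0,"roll":0}
    - {"tx":0.011,"ty":0,"tz":0,"roll":0}
    - {"tx":0.015,"ty":0,"tz":0,"roll":0}
    - {"tx":0.019,"ty":0,"tz":0,"roll":0}
    - {"tx":0.024,"ty":0,"tz":0,"roll":0}

```text
time: 38.0
ee_pos: [0.3727, 0.2025, 0.0474]
tcp_rot: [-3.138, 0.152, 0.0]
wrist_force: [-1.1, 1.3, 0.7]
gripper_width: 0.004
```

Call:
arm_command:
  increments:
    - {"tx":0.006,"ty":0,"tz":0,"roll":0}
    - {"tx":0.013,"ty":0,"tz":0,"roll":0}
    - {"tx":0.02,"ty":0,"tz":0,"roll":0}
    - {"tx":0.028,"ty":0,"tz":0,"roll":0}
    - {"tx":0.036,"ty":0,"tz":0,"roll":0}

```text
time: 38.5
ee_pos: [0.4089, 0.1989, 0.0471]
tcp_rot: [3.138, -0.152, -0.0]
wrist_force: [-1.1, 1.7, 0.2]
gripper_width: 0.006
```

Call:
arm_command:
  increments:
    - {"tx":0.008,"ty":0,"tz":0,"roll":0}
    - {"tx":0.016,"ty":0,"tz":0,"roll":0}
    - {"tx":0.024,"ty":0,"tz":0,"roll":0}
    - {"tx":0.03,"ty":0,"tz":0,"roll":0}
    - {"tx":0.036,"ty":0,"tz":0,"roll":0}

```text
time: 39.0
ee_pos: [0.4446, 0.1955, 0.0472]
tcp_rot: [-3.138, 0.153, 0.0]
wrist_force: [-1.9, -0.2, 0.4]
gripper_width: 0.006
```

```bash
python3 - <<'E'
from h import *
to(0.48,0.192,0.045,84.6)
f,X,s=shot("scene");save(f["image"],"s18.png")
E
```

```text
t=39.00 at [0.4446 0.1955 0.0472] jaw -95.6 tilt 0.01 -> t [0.0355 0.     0.0022] roll -0.2 grip 0.006 F [-1.9 -0.2  0.4] j6 2.03
```

View pics/s18.png

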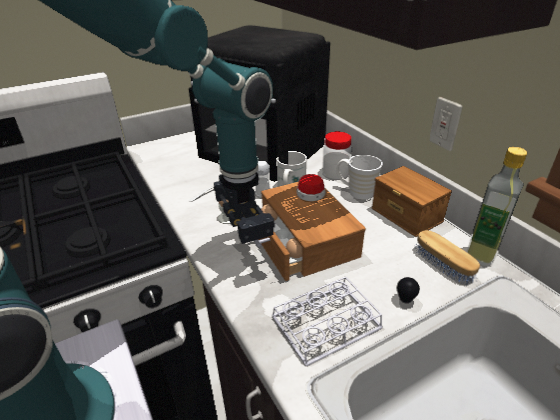

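Call:
arm_command:
  increments:
    - {"tx":0.006,"ty":0,"tz":0,"roll":0}
    - {"tx":0.012,"ty":0,"tz":0,"roll":0}
    - {"tx":0.018,"ty":0,"tz":0,"roll":0}
    - {"tx":0.022,"ty":0,"tz":0,"roll":0}
    - {"tx":0.026,"ty":0,"tz":0,"roll":0}

```text
time: 39.55
ee_pos: [0.4676, 0.193, 0.0467]
tcp_rot: [3.137, -0.153, -0.009]
wrist_force: [-8.0, 1.9, 4.6]
gripper_width: 0.004
```

Call:
arm_command:
  increments:
    - {"tx":0.003,"ty":0,"tz":0,"roll":0}
    - {"tx":0.006,"ty":0,"tz":0,"roll":0}
    - {"tx":0.008,"ty":0,"tz":0,"roll":0}
    - {"tx":0.01,"ty":0,"tz":0,"roll":0}
    - {"tx":0.01,"ty":0,"tz":0,"roll":0}

```text
time: 40.05
ee_pos: [0.4749, 0.1922, 0.0465]
tcp_rot: [3.137, -0.154, -0.017]
wrist_force: [-15.4, 4.6, 12.3]
gripper_width: 0.007
```

```bash
python3 - <<'E'
from h import *
to(0.48,0.192,0.045,84.6)
f,X,s=shot("scene");save(cv2.resize(f["image"][160:290,190:370],None,fx=4.4,fy=4.4,interpolation=cv2.INTER_CUBIC),"s19.png")
f,X,s=shot("top");save(cv2.resize(f["image"][140:290,150:420],None,fx=2.9,fy=2.9),"t19.png")
E
```

```text
t=40.05 at [0.4749 0.1922 0.0465] jaw -95.6 tilt 0.64 -> t [ 0.0051 -0.0003  0.0014] roll -0.2 grip 0.007 F [-15.4   4.6  12.3] j6 2.00
```

View pics/s19.png

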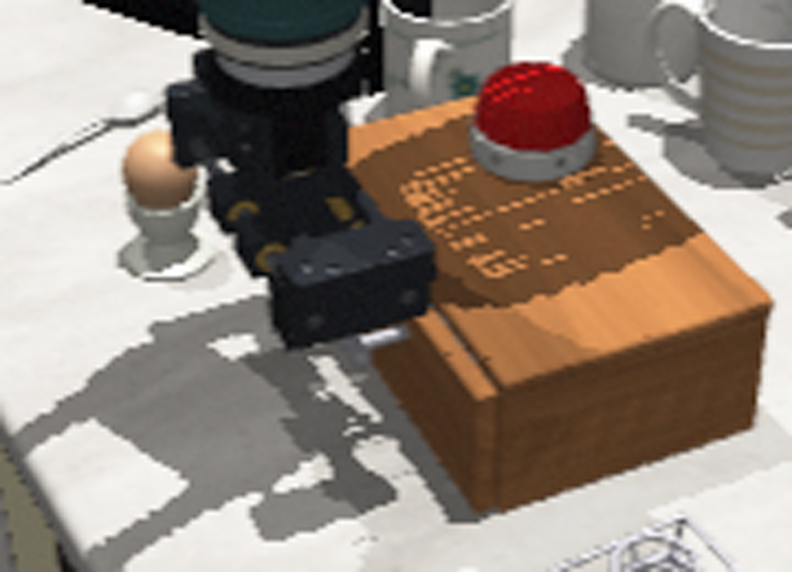

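View pics/t19.png

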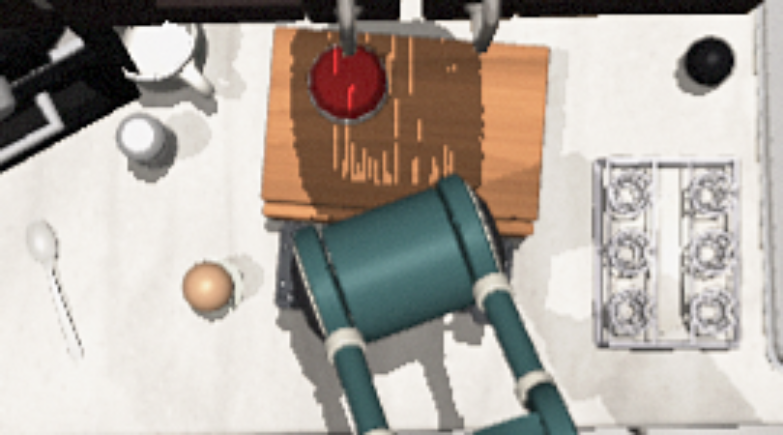

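Call:
arm_command:
  increments:
    - {"tx":0.002,"ty":0,"tz":0,"roll":0}
    - {"tx":0.004,"ty":0,"tz":0,"roll":0}
    - {"tx":0.004,"ty":0,"tz":0,"roll":0}

```text
time: 40.45
ee_pos: [0.4749, 0.192, 0.046]
tcp_rot: [3.136, -0.155, -0.03]
wrist_force: [-26.3, 5.5, 19.6]
gripper_width: 0.003
```

Call:
arm_command:
  increments:
    - {"tx":-0.015,"ty":0,"tz":0,"roll":0}
    - {"tx":-0.04,"ty":0,"tz":0,"roll":0}
    - {"tx":-0.06,"ty":0,"tz":0,"roll":0}
    - {"tx":-0.08,"ty":0,"tz":-0.03,"roll":0}
    - {"tx":-0.09,"ty":0,"tz":-0.08,"roll":0}

```text
time: 40.95
ee_pos: [0.3906, 0.1989, 0.1237]
tcp_rot: [3.134, -0.152, -0.01]
wrist_force: [0.2, 0.1, 1.1]
gripper_width: 0.01
```

Call:
arm_command:
  increments:
    - {"tx":0,"ty":0,"tz":-0.05,"roll":0}
    - {"tx":0,"ty":0,"tz":-0.1,"roll":0}
    - {"tx":0,"ty":0,"tz":-0.1,"roll":0}

```text
time: 41.25
ee_pos: [0.4001, 0.2025, 0.2353]
tcp_rot: [-3.13, 0.152, -0.025]
wrist_force: [1.1, 0.0, 0.5]
gripper_width: 0.004
```

```bash
python3 - <<'E'
from h import *
to(0.38,0.19,0.2,84.6)
f,X,s=shot("wrist");save(f["image"],"w20.png")
Z=X[...,2];m=(Z>0.074)&(Z<0.083)&(X[...,0]>0.49)&(X[...,0]<0.56)&(X[...,1]>0.1)&(X[...,1]<0.28)
for y0 in (.12,.16,.2,.24,.28):
    q=X[m&(abs(X[...,1]-y0)<.004)];ch=X[(abs(X[...,1]-y0)<.004)&(Z>.0835)&(Z<.09)&(X[...,0]>.5)]
    print(y0,np.round([q[:,0].min(),q[:,0].max(),np.percentile(ch[:,0],1)],4))
hm=(Z>0.057)&(Z<0.072)&(X[...,0]>0.46)&(X[...,0]<0.51);Q=X[hm];print(cv2.minAreaRect(Q[:,:2].astype(np.float32)))
print(egg(X,np.array([.4696,.3516]),.061))
E
```

```text
t=41.25 at [0.4001 0.2025 0.2353] jaw -95.5 tilt 1.02 -> t [-0.0194  0.0147  0.0348] roll -0.1 grip 0.004 F [1.1 0.  0.5] j6 2.08
0.12 [0.5112 0.5247 0.5245]
0.16 [0.5148 0.5501 0.5286]
0.2 [0.5189 0.533  0.5322]
0.24 [0.5223 0.5362 0.5361]
0.28 [0.5264 0.5403 0.5402]
((0.4915247857570648, 0.2214614748954773), (0.03738187253475189, 0.2944848835468292), 6.4913249015808105)
(array([0.46964327, 0.35175647, 0.06022776]), 1786, np.float64(0.0005999192836293406))
```

View pics/w20.png

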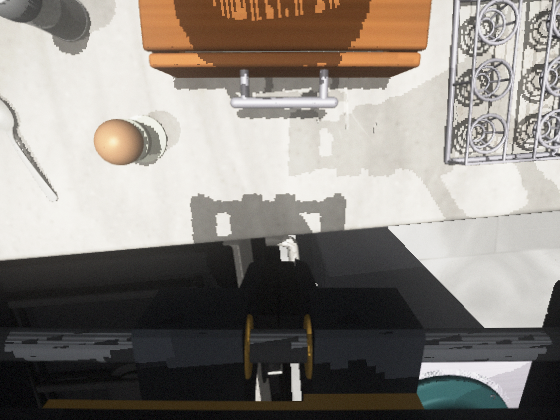

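Call:
arm_command:
  increments:
    - {"tx":-0.02,"ty":0,"tz":-0.03,"roll":0}
    - {"tx":-0.02,"ty":0,"tz":-0.05,"roll":0}
    - {"tx":-0.02,"ty":0,"tz":-0.05,"roll":0}
    - {"tx":-0.02,"ty":0,"tz":-0.05,"roll":0}
    - {"tx":-0.02,"ty":0,"tz":-0.05,"roll":0}

```text
time: 41.8
ee_pos: [0.374, 0.2018, 0.274]
tcp_rot: [3.136, -0.153, -0.004]
wrist_force: [-0.5, 0.1, -0.3]
gripper_width: 0.003
```

```bash
python3 - <<'E'
from h import *
f,X,s=shot("wrist");Z=X[...,2];m=(Z>0.074)&(Z<0.083)&(X[...,0]>0.49)&(X[...,0]<0.56)
for y0 in (.12,.2,.24):
    q=X[m&(abs(X[...,1]-y0)<.004)];ch=X[(abs(X[...,1]-y0)<.004)&(Z>.0835)&(Z<.09)&(X[...,0]>.5)]
    print(y0,np.round([q[:,0].min(),q[:,0].max(),np.percentile(ch[:,0],1)],4))
f,X,s=shot("scene");save(f["image"],"s21.png")
E
```

```text
0.12 [0.5117 0.5248 0.5239]
0.2 [0.519  0.5317 0.5316]
0.24 [0.523  0.5361 0.5359]
```

View pics/s21.png

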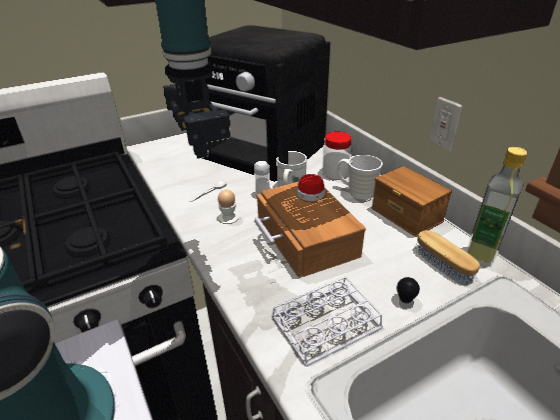

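The drawer is closed (about (290,235)), the rack is empty, and the old egg stands upright in the cup at (227,200). The timer, shaker and spoon are where they were at the start.

```bash
python3 -c "
from cell import sign_off; print(sign_off())"
```

```text
the job is handed in; nothing more can be done
None
```

The job is done and handed in at about 42 s. I pulled the drawer out to its stop and moved the old egg from the front middle hollow to the egg cup. The four rack eggs went into the two left and two right hollows (0, 2, 3 and 5), and then I pushed the drawer home.

What the last checks showed:
- **Drawer eggs:** before closing, all four stood upright and at seated height, thickest place at 48 to 49 mm. With the drawer shut I could not see them again.
- **Drawer:** after I let go, the panel lay against the chest front within about 1 mm and did not spring back. I could not see or hear the catch itself. The last push rose to about 26 N along the push, with no further movement.
- **Egg cup:** it moved about 3 cm during the run while I was working elsewhere. The egg in it stayed upright and seated.
- **Bystanders:** the timer, shaker and spoon look untouched in the last picture.

I held the eggs with 6 to 8 N, and none of the final checks failed.

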